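# Clamp a sample cell in the light path of a small photometer

### The arm

A 7-joint arm with a two-finger parallel gripper is mounted at the origin on a cart in front of the work surface, level with it; the furniture and walls round the work are solid. World frame = base frame: x ahead of the robot, y to its left, z up, the work surface at z = 0. Lengths are in m, angles in degrees, forces in N, time in s.
With the tool pointing down it reaches from about 0.425 to 0.8 m from the base axis. Payload 8.3 kg.
Tool frame: the origin (TCP) lies between the finger pads; the fingertips stand 14 mm ahead of it and the grasp point (between the pads) lies 5 mm behind it (tip_reach is the distance from the TCP to the fingertips, in m); y points along the fingers, z is the direction in which the jaws open and shut, and the axes are right-handed (so a half turn about y gives the same grasp; the last joint's range is limited). The gripper opens to 85 mm and grips with 20 to 120 N. Pads are 22 mm wide; open, the fingers measure 114 mm over their backs; the gripper's body (76 mm by 85 mm) begins 54 mm behind the grasp point. The pads swing forward as they close: fully open they stand 13 mm farther back than shut.
Start: joints at [69.792, 21.967, 0.94, 78.501, -0.361, 79.538, -2.664], TCP at [0.179, -0.599, 0.245] pointing down, gripper open.
Joint ranges: [-169.22, 169.22], [-14.56, 117.87], [-87.37, 89.26], [10.42, 133.3], [-82.24, 262.24], [0.94, 117.77], [-172.7, 172.7]. Speed limits (degrees/s): [136.94, 136.94, 172.46, 172.46, 180, 180, 180].

### API

Orientations are given as a 3x3 rotation matrix whose columns are the frame's x, y, z axes.
In Python, from plant import * gives the robot as it stands.
- The arm moves only by the tool move_arm, never from a script. Its arguments are lists of equal length, an entry for each row: "linear": the shift along the tool's x, y, z in cm, a list of three; "rot": the turn, a rotation vector about the tool's x, y, z in rad, a list of three; "gripper": the opening, from 0 (shut) to 1 (fully open). A call has exactly 5 rows; each row is the pose to reach, as a shift and turn from the pose commanded when the call began, along the tool's axes at that moment; what a row does not reach only later rows make up. A row lasts 1/8 s, in which the tool goes at most 62.5 mm and 10.7 degrees, less where a joint would pass 70% of its speed; a pose out of reach is approached as far as the arm can. A call with a gripper value outside its range is refused whole. The fingers move at their own pace and stop on an object; "grip_force" is the grip in N (left out, the last holds). Time passes only in rows, so rows that repeat a pose let the fingers close, or fill a call up. It gives the time, the measured TCP pose, the force and the opening at its end, in the units of the state.
- get_state(): the state, without advancing time (a new reading comes with each control period).
- read_camera(name): name is "side" or "top" or "wrist"; returns a dict with "img" (480x640x3 uint8, red, green, blue), "z_map" (480x640 float32, m along the optical axis (not along the pixel's ray), 0 where there is no reading), "fx", "fy", "cx", "cy" (pixels), "k1" (the pictures are not rectified: a ray, as slopes to the right and down, at radius r is drawn at 1 + k1 r^2 times it, then the intrinsics apply), "xyz" and "rotation" of the camera in the world; the wrist camera has in their place "mount" (4x4, takes a point from camera to tool coordinates, whose origin is the TCP and whose axes are the tool frame's). Camera axes: x right, y down, z forward; pixel columns grow to the right and rows downward; lengths in m; the calibration is good to about 2 mm. A picture is of the moment at which its call begins: read the wrist's pose just before it.
- job_done(): hands the job in, once; it reports no verdict.
The state is a dict: "time": time; "joint_positions": joint angles; "qvel": joint speeds; "joint_efforts": joint torques, N m; "tool_pos": TCP position; "tcp_rot": TCP orientation; "wrist_force": force on the tool from outside, world axes, zero at the start; "wrist_torque": the same for the moment, N m; "gripper_width": finger opening in m.
Only numpy, scipy, OpenCV 4.12 (cv2) and the standard library are available. Lean on these libraries where they do the work, as an engineer would, in place of code of your own. Each camera call takes 0.05 s, during which the arm holds its last target.

### The job

Pick up the square sample cell, holding it only by its ribbed frosted sides and never by the clear windows, and stand it in the photometer's channel between the keeper and the detector so that its two clear windows face along the light path. Then slide the keeper forward until the cell is held snugly and squarely between the keeper's pad and the end of the detector's sleeve: press gently by feel (about 7 N on the cell, never over 12 N), since how far the sleeve stands out differs each time. Don't drop the cell or disturb the other things, and let go of everything.

Things in the scene. Friction and masses are not known exactly. Their poses are not given: they have to be found in the camera images.
- cell_centre (a point): Centre, half-way up, of the loose sample cell: upright square cell 20 x 20 mm, 50 mm tall, about 42 g. Its x axis passes through the two clear glass windows (faces at x = +-10 mm), its y axis through the two ribbed frosted white sides (y = +-10 mm), the only faces the fingers may touch; z up. Opposite faces are alike, so either way round will do.
- windows: The two clear windows of the cell, 17 mm wide, 46 mm tall, flush in the cell's x faces. Origin under the cell's centre at its foot, axes as the cell's. Not to be touched by the fingers.
- bench: Fixed photometer bench: aluminium plate 226 x 66 mm, 8 mm thick; origin at its underside, below the light path. x runs along the light path from the lamp house (grey box, 50 mm wide, top at z = 64 mm, front snout at x = -78 mm) to the detector (black box at +x); z up. The beam runs at y = 0, z = 33 mm, through the middle of a cell that stands in the channel.
- channel_place (a point): Point on the channel floor at bench x = 12 mm, y = 0, z = 8 mm; axes as the bench's. The straight channel runs along x, 26 mm wide between two low walls (4 mm thick, tops 10 mm above this point). A cell stood here, or up to 8 mm either way along x, touches neither the sleeve nor the keeper at its start.
- detector: Black detector box, 34 x 50 x 56 mm, fixed on the bench. Origin at the foot (channel floor height) of its front face, at bench x = 70 mm; axes as the bench's. Out of that face, 25 mm above the origin, a round steel sleeve 18 mm across stands out toward the keeper (-x) by 4 to 34 mm, differently each time. It is held fast; the cell's clear face must come to lie on its flat end.
- keeper_grip (a point): Centre of the keeper's black grip block, 12 mm along x, 20 mm along y, 26 mm tall, centre 59 mm above the table, on the keeper's carriage; axes as the bench's. Take it across y from above, both sides are free. The front face of the keeper's sprung rubber pad, which pushes the cell at beam height, lies 26 mm ahead (+x) of this point; it gives 1 mm per 6 N, 5 mm at most.
- keeper (a joint): Travel of the keeper along bench +x, toward the detector, in m: 0 at the lamp end (grip block at bench x = -52 mm, pad face at -26 mm), at most 0.09; starts between 0 and 0.014. It slides against a steady friction of about 6 N, plus a drag of 0.8 N for each 10 mm/s, and stays where it is left: up to 6 N remain on the clamped cell.
- cal_weight: small metal calibration weight with a knob, 19 mm across and 26 mm tall, origin under its centre. Leave it alone.
- dropper_bottle: small dropper bottle, 22 mm across and 52 mm tall, origin under its centre. Leave it alone.
- stopper_0: black rubber stopper, 26 mm across and 26 mm tall, origin under its centre. Leave it alone.
- stopper_1: smaller black rubber stopper, 22 mm across and 22 mm tall, origin under its centre. Leave it alone.
- lamp_cap: glass snuffer cap, 34 mm across and 31 mm tall, origin under its centre. Leave it alone.
Not all that is in view belongs to the job. What is shaped like the part that bears cell_centre but pink is not meant.

How it is judged (in metres and radians):
On the way, in this order (a step that is already met when the one before it is completed fails the run):
1. the cell stands on the channel floor between keeper and detector, its clear windows facing along the light path, not yet pressed on the sleeve (x of cell_centre in the frame of bench between -0.005 and 0.06 m and y of cell_centre in the frame of bench between -0.005 and 0.005 m and z of cell_centre in the frame of bench between 0.028 and 0.036 m and angle between the x axis of cell_centre and the x axis of bench, either way round below 0.25 rad and angle between cell_centre's own z axis and vertical below 0.1 rad), for 0.2 s.
2. the cell is pressed on the detector's sleeve with more than 3 N (contact force between cell and detector above 3 N), for 0.2 s.
At the end, for the whole second after the job is handed in: The cell stands upright (within 4 degrees) on the channel floor, its clear windows square to the light path (within 4 degrees) and centred in the channel (within 5 mm), at rest and still held by the keeper against the detector's sleeve with more than 1.5 N (x of cell_centre in the frame of bench between 0.02 and 0.06 m and y of cell_centre in the frame of bench between -0.005 and 0.005 m and z of cell_centre in the frame of bench between 0.03 and 0.036 m and angle between the x axis of cell_centre and the x axis of bench, either way round below 0.07 rad and angle between cell_centre's own z axis and vertical below 0.07 rad and value of joint keeper above 0.03 m and contact force between cell and detector above 1.5 N and linear speed of cell below 0.02 m/s); the robot touches nothing.
It fails at once if the cell is pressed on the detector with more than 12 N (contact force between cell and detector above 12 N).
It fails at once if the fingers touch the cell's clear windows (over 1 N) (contact force between the fingers and windows above 1 N).
It fails at once if the cell is dropped (falls free faster than 0.5 m/s) (linear speed of cell above 0.5 m/s and contact force between the fingers and cell below 0.01 N).
It fails at once if one of the bystanders (weight, dropper bottle, stoppers, snuffer cap) is moved by more than 30 mm (distance of any of cal_weight, dropper_bottle, stopper_0, stopper_1, lamp_cap from where it was at the start of the episode above 0.03 m).
It also fails if it takes over 54 s, if anything falls off the work surface, if the arm or the gripper's body presses on something with over 40 N, if the wrist force passes 120 N, or if a joint passes its speed limit or range.

## Working session

There is one attempt and no reset: what is moved stays moved. The work goes in short steps, Python scripts to look and compute and a tool call to move; the robot and the scene stay as the last step left them, time stands still between calls to the robot, and variables do not carry over. Pictures are saved under pics/ and viewed, and the job is handed in when it is done.

Besides the shell and the picture viewer there is one more tool, called as name(argument=value, ...), one argument or row to a line, values as JSON. move_arm: Moves the arm, as the interface text tells. Its arguments: {"type":"object","properties":{"linear":{"type":"array"},"rot":{"type":"array"},"gripper":{"type":"array"},"grip_force":{"type":"number"}},"required":["linear","rot","gripper"]}

```bash
ls; mkdir -p pics; python3 - <<'E'
from plant import *
import cv2, numpy as np
s=get_state(); print(s)
for n in ["side","top","wrist"]:
    c=read_camera(n); cv2.imwrite(f"pics/a_{n}.png",c["img"][:,:,::-1])
    np.savez(f"a_{n}.npz",**c)
    print(n,{k:v for k,v in c.items() if k not in("img","z_map")})
E
```

```text
pics
{'time': 0.0, 'joint_positions': array([69.79233652, 22.01697022,  0.93943272, 78.56209519, -0.36023657,
       79.5364534 , -2.66496233]), 'qvel': array([-0.04305541,  0.0008484 ,  0.00273297, -0.04222631, -0.1370334 ,
        0.08423214, -0.01262673]), 'joint_efforts': array([-4.20855304e-04, -6.27600861e+01,  8.44296310e-01, -3.71823156e+01,
        1.68010307e-02,  1.42065602e-02,  4.07032530e-05]), 'tool_pos': array([ 0.17847824, -0.59848281,  0.2442541 ]), 'tcp_rot': array([[-9.58294381e-01, -6.16616987e-04,  2.85782259e-01],
       [-2.85782919e-01,  1.86704777e-03, -9.58292564e-01],
       [ 5.73303433e-05, -9.99998067e-01, -1.96539999e-03]]), 'wrist_force': array([ 0.29276877, -0.15786489, -0.36438013]), 'wrist_torque': array([ 0.05848662, -0.04647402,  0.00515446]), 'gripper_width': 0.0853464251870646}
side {'fx': 536.0157545079843, 'fy': 536.0157545079843, 'cx': 312.4978235261889, 'cy': 238.52174590251067, 'k1': -0.10088499009643137, 'xyz': array([ 0.3922051 , -1.08387744,  0.46169315]), 'rotation': array([[ 0.97034156, -0.11581482,  0.21218902],
       [-0.24160685, 
[... 215 characters left out ...]
yz': array([ 0.5108738 , -0.29811813,  1.04071818]), 'rotation': array([[-0.0293526 , -0.99810186,  0.05413969],
       [-0.99954877,  0.02896328, -0.00796174],
       [ 0.00637857, -0.05434896, -0.99850163]])}
wrist {'fx': 412.28627374270985, 'fy': 412.28627374270985, 'cx': 321.79905188442183, 'cy': 240.26535394414645, 'k1': -0.07535610277307557, 'mount': array([[-1.99097320e-04,  9.58898608e-01,  2.83748868e-01,
        -7.14230927e-02],
       [-5.72992780e-05, -2.83748884e-01,  9.58898622e-01,
        -1.28331700e-01],
       [ 9.99999979e-01,  1.74655540e-04,  1.11437840e-04,
        -5.84723043e-04],
       [ 0.00000000e+00,  0.00000000e+00,  0.00000000e+00,
         1.00000000e+00]])}
```

View pics/a_side.png

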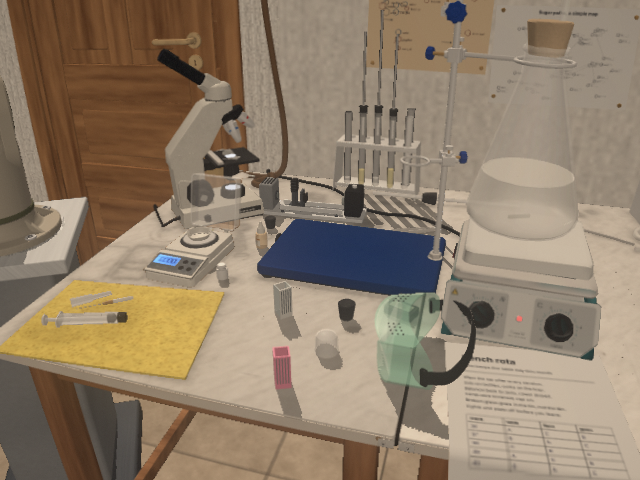

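View pics/a_top.png

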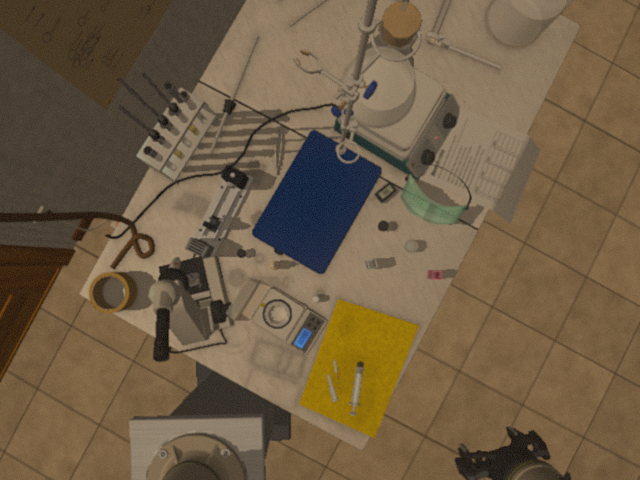

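View pics/a_wrist.png

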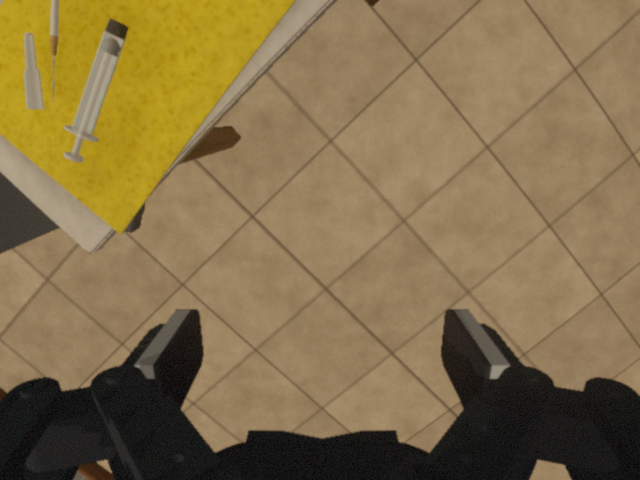

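The cell is at about (283,300) in side and (375,263) in top. The pink decoy is at (282,368) side. The bench runs from the lamp (200,245) to the detector (236,178) in top.

```bash
cat > h.py <<'E'
import numpy as np, cv2
def cam(c,pose=None):
    if "mount" in c:
        M=np.eye(4);M[:3,:3]=pose[1];M[:3,3]=pose[0]
        T=M@np.asarray(c["mount"]); return T[:3,3],T[:3,:3]
    return np.asarray(c["xyz"]),np.asarray(c["rotation"])
def ray(c,uv):
    K=np.array([[c["fx"],0,c["cx"]],[0,c["fy"],c["cy"]],[0,0,1.]],float)
    p=cv2.undistortPoints(np.array(uv,float).reshape(-1,1,2),K,np.array([float(c["k1"]),0,0,0])).reshape(-1,2)
    return np.c_[p,np.ones(len(p))]
def onplane(c,uv,z,pose=None):
    o,R=cam(c,pose); d=ray(c,uv)@R.T
    return o+d*((z-o[2])/d[:,2])[:,None]
def bydepth(c,uv,pose=None):
    o,R=cam(c,pose); r=ray(c,uv); uv=np.array(uv).reshape(-1,2).round().astype(int)
    return o+(r*c["z_map"][uv[:,1],uv[:,0]][:,None])@R.T
def cloud(c,pose=None):
    v,u=np.mgrid[0:480,0:640]; uv=np.c_[u.ravel(),v.ravel()]
    return bydepth(c,uv,pose).reshape(480,640,3)
def proj(c,P,pose=None):
    o,R=cam(c,pose); K=np.array([[c["fx"],0,c["cx"]],[0,c["fy"],c["cy"]],[0,0,1.]],float)
    q=(np.array(P,float).reshape(-1,3)-o)@R
    return cv2.projectPoints(q,np.zeros(3),np.zeros(3),K,np.array([float(c["k1"]),0,0,0]))[0].reshape(-1,2)
def load(f):
    d=np.load(f); return {k:d[k] for k in d}
def crop(img,x0,y0,x1,y1,s,fn):
    cv2.imwrite(fn,cv2.resize(img[y0:y1,x0:x1,::-1],None,fx=s,fy=s,interpolation=cv2.INTER_CUBIC))
E
python3 - <<'E'
from h import *
t=load("a_top.npz"); s=load("a_side.npz")
crop(t["img"],170,150,290,270,5,"pics/b1.png")
crop(t["img"],340,200,460,290,6,"pics/b2.png")
crop(s["img"],230,160,390,400,2.5,"pics/b3.png")
P=cloud(t)
for uv in [(375,263),(436,274),(236,178),(200,245),(220,205),(383,226),(412,245),(318,298),(278,265),(247,253),(240,252),(310,200)]:
    print(uv,P[uv[1],uv[0]].round(4))
P=cloud(s)
print()
for uv in [(283,287),(283,300),(282,368),(345,310),(325,345),(221,270),(260,238),(270,192),(353,200)]:
    print(uv,P[uv[1],uv[0]].round(4))
E
```

```text
(375, 263) [ 0.5072 -0.4358  0.0352]
(436, 274) [ 0.4768 -0.5812  0.0209]
(236, 178) [ 0.7099 -0.1221  0.0633]
(200, 245) [ 0.5593 -0.0383  0.0653]
(220, 205) [ 0.6565 -0.0731  0.0102]
(383, 226) [ 0.5933 -0.4586  0.0291]
(412, 245) [ 0.5465 -0.5243  0.0331]
(318, 298) [ 0.4297 -0.3012  0.0259]
(278, 265) [ 0.5092 -0.2105  0.0319]
(247, 253) [ 0.5399 -0.1345  0.0035]
(240, 252) [ 0.5422 -0.1211  0.0226]
(310, 200) [ 0.6599 -0.2891  0.0265]

(283, 287) [ 0.5098 -0.4166  0.0402]
(283, 300) [ 0.5055 -0.4371  0.031 ]
(282, 368) [ 0.4748 -0.5859  0.0329]
(345, 310) [ 0.5899 -0.4699  0.0206]
(325, 345) [ 0.5412 -0.5392  0.0193]
(221, 270) [ 0.4268 -0.3038  0.0181]
(260, 238) [ 0.5069 -0.2117  0.0221]
(270, 192) [ 0.554  -0.0544  0.0467]
(353, 200) [ 0.7078 -0.1388  0.046 ]
```

View pics/b1.png

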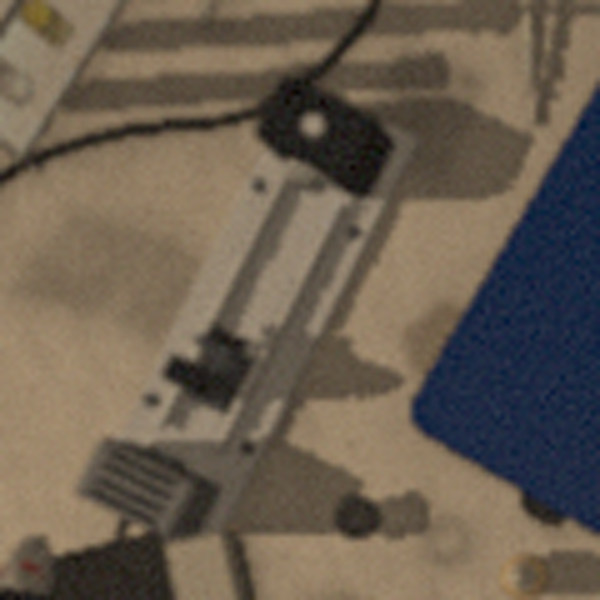

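View pics/b2.png

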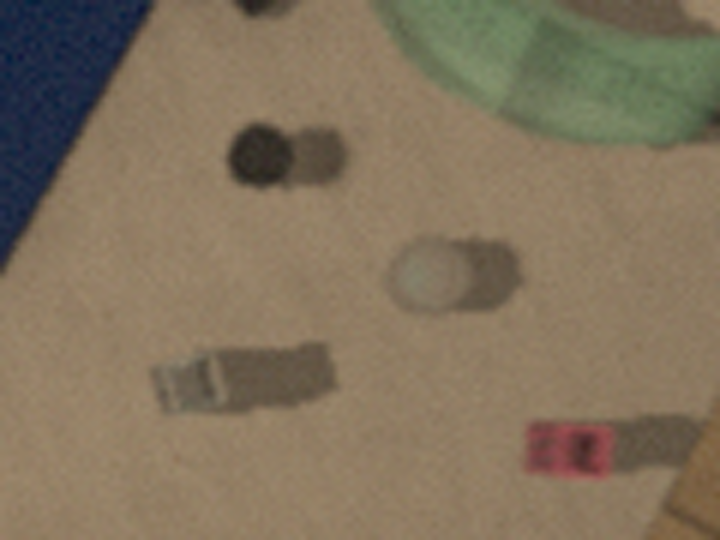

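View pics/b3.png

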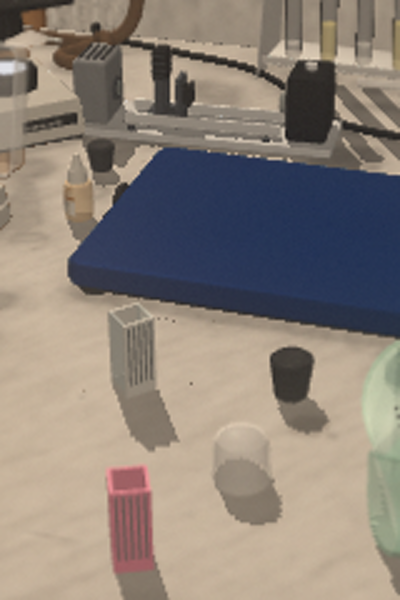

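move_arm(
  linear=[
    [-6, 0, -1.1],
    [-12, 0, -2.2],
    [-18, 0, -3.4],
    [-24, 0, -4.5],
    [-30, 0, -5.6],
  ],
  rot=[
    [0, 0, 0],
    [0, 0, 0],
    [0, 0, 0],
    [0, 0, 0],
    [0, 0, 0],
  ],
  gripper=[1, 1, 1, 1, 1],
)

```text
time: 0.78
tool_pos: [0.4516, -0.4584, 0.2451]
tcp_rot: [[-0.958, -0.0, 0.286], [-0.286, 0.0, -0.958], [0.0, -1.0, -0.0]]
wrist_force: [0.4, -0.6, -0.3]
gripper_width: 0.0852
```

```bash
cat > snap.py <<'E'
import sys
from plant import *
from h import *
def snap(tag,names=("wrist",)):
    s=get_state()
    print("t",round(s["time"],2),"tcp",s["tool_pos"].round(4),"F",np.round(s["wrist_force"],2),"w",round(s["gripper_width"],4),"j",s["joint_positions"].round(1)); print(np.round(s["tcp_rot"],4).tolist())
    for n in names:
        s=get_state()
        c=read_camera(n); np.savez(f"{tag}_{n}.npz",tp=s["tool_pos"],tr=s["tcp_rot"],**c)
        cv2.imwrite(f"pics/{tag}_{n}.png",c["img"][:,:,::-1])
if __name__=="__main__": snap(sys.argv[1],sys.argv[2:] or ("wrist",))
E
python3 snap.py c; python3 - <<'E'
from h import *
t=load("a_top.npz"); P=cloud(t).reshape(-1,3)
# heights near bench/microscope
m=(P[:,0]>0.3)&(P[:,0]<0.8)&(P[:,1]>-0.3)&(P[:,1]<0.2)&(P[:,2]>0.09)
H={}
for p in P[m]:
    k=(int(p[0]//0.03),int(p[1]//0.03)); H[k]=max(H.get(k,0),p[2])
for k in sorted(H): print((round(k[0]*.03,2),round(k[1]*.03,2)),round(float(H[k]),3),end="; ")
E
```

```text
t 0.78 tcp [ 0.4516 -0.4584  0.2451] F [ 0.37 -0.62 -0.28] w 0.0852 j [ 46.9  24.6  -6.3  74.9   2.6  80.6 -32.6]
[[-0.9583, -0.0002, 0.2856], [-0.2856, 0.0002, -0.9583], [0.0002, -1.0, -0.0002]]
(0.33, -0.09) 0.146; (0.33, -0.06) 0.331; (0.33, -0.03) 0.161; (0.36, -0.09) 0.188; (0.36, -0.06) 0.345; (0.36, -0.03) 0.333; (0.39, -0.15) 0.131; (0.39, -0.12) 0.128; (0.39, -0.09) 0.201; (0.39, -0.06) 0.334; (0.39, -0.03) 0.324; (0.42, -0.18) 0.131; (0.42, -0.15) 0.134; (0.42, -0.12) 0.126; (0.42, -0.09) 0.134; (0.42, -0.06) 0.309; (0.42, -0.03) 0.308; (0.45, -0.18) 0.133; (0.45, -0.15) 0.128; (0.45, -0.09) 0.133; (0.45, -0.06) 0.289; (0.45, -0.03) 0.29; (0.45, 0.0) 0.27; (0.48, -0.18) 0.125; (0.48, -0.15) 0.119; (0.48, -0.09) 0.174; (0.48, -0.06) 0.275; (0.48, -0.03) 0.276; (0.48, 0.0) 0.219; (0.48, 0.03) 0.126; (0.51, -0.3) 1.041; (0.51, -0.06) 0.207; (0.51, -0.03) 0.219; (0.51, 0.0) 0.127; (0.51, 0.03) 0.124; (0.57, 0.15) 0.424; (0.6, 0.12) 0.172; (0.6, 0.15) 0.401; (0.6, 0.18) 0.4; (0.63, 0.12) 0.14; (0.63, 0.15) 0.427; (0.63, 0.18) 0.385; (0.66, 0.12) 0.452; (0.66, 0.15) 0.441; (0.69, 0.03) 0.107; (0.69, 0.12) 0.475; (0.72, 0.0) 0.181; (0.72, 0.03) 0.186; (0.72, 0.06) 0.124; (0.72, 0.09) 0.501; (0.72, 0.12) 0.485; (0.75, -0.03) 0.122; (0.75, 0.0) 0.357; (0.75, 0.03) 0.185; (0.75, 0.06) 0.425; (0.75, 0.09) 0.525; (0.78, -0.3) 0.423; (0.78, -0.03) 0.206; (0.78, 0.0) 0.204; (0.78, 0.03) 0.124; (0.78, 0.06) 0.542; (0.78, 0.09) 0.528;
```

View pics/c_wrist.png

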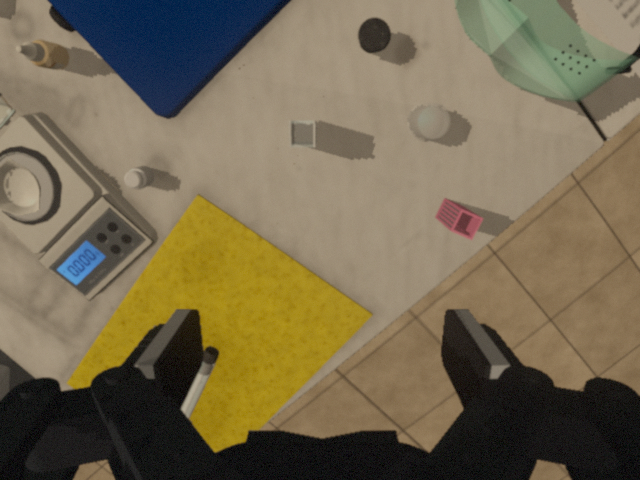

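```bash
python3 - <<'E'
from h import *
c=load("c_wrist.npz"); p=(c["tp"],c["tr"])
crop(c["img"],270,100,390,190,6,"pics/c1.png")
P=cloud(c,p)
print(P[125:142,303,:].round(4)[::4], onplane(c,[(303,133)],0.05,p))
E
```

```text
[[ 0.5104 -0.4232  0.0044]
 [ 0.5071 -0.4241  0.0039]
 [ 0.5038 -0.425   0.0026]
 [ 0.5005 -0.426   0.0041]
 [ 0.4972 -0.4269  0.0036]] [[ 0.50581955 -0.42658208  0.05      ]]
```

View pics/c1.png

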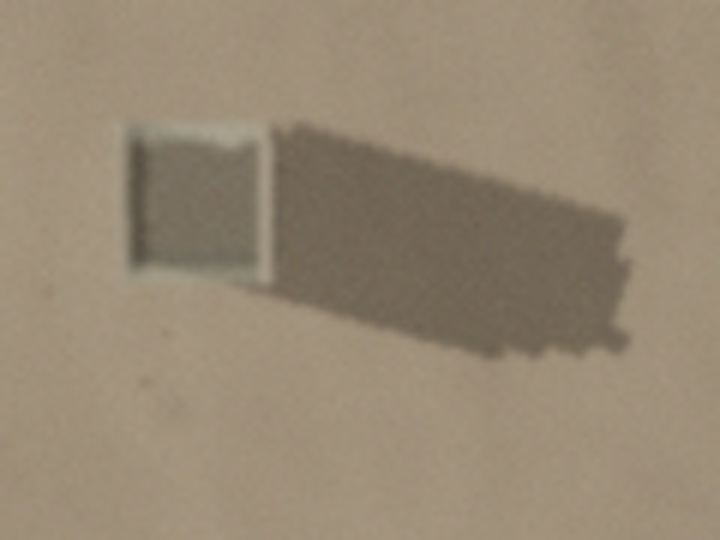

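```bash
python3 - <<'E'
from h import *
c=load("c_wrist.npz"); p=(c["tp"],c["tr"]); s=load("a_side.npz")
# rim corners in wrist, crop coordinates/6+offset
q=np.array([(128,122),(272,122),(272,282),(128,276)])/6+[270,100]
W=onplane(c,q,0.05,p); print(W.round(4), np.linalg.norm(np.roll(W,-1,0)-W,axis=1))
print("angs",[np.degrees(np.arctan2(*(W[(i+1)%4]-W[i])[[1,0]])).round(1) for i in range(4)], W.mean(0))
img=s["img"].copy()
img=cv2.resize(img[265:335,250:320],None,fx=8,fy=8,interpolation=cv2.INTER_CUBIC)
for a,b in zip(W,np.roll(W,-1,0)):
    for z in (0.05,0.0):
        uv=(proj(s,[[*a[:2],z],[*b[:2],z]])-[250,265])*8
        cv2.line(img,tuple(int(v) for v in uv[0]),tuple(int(v) for v in uv[1]),(255,0,0),1)
cv2.imwrite("pics/c2.png",img[:,:,::-1])
E
```

```text
[[ 0.5123 -0.4155  0.05  ]
 [ 0.5175 -0.433   0.05  ]
 [ 0.4984 -0.4386  0.05  ]
 [ 0.4939 -0.4207  0.05  ]] [0.01819628 0.01992612 0.01848278 0.01917876]
angs [np.float64(-73.5), np.float64(-163.6), np.float64(104.2), np.float64(15.6)] [ 0.50553182 -0.42692671  0.05      ]
```

View pics/c2.png

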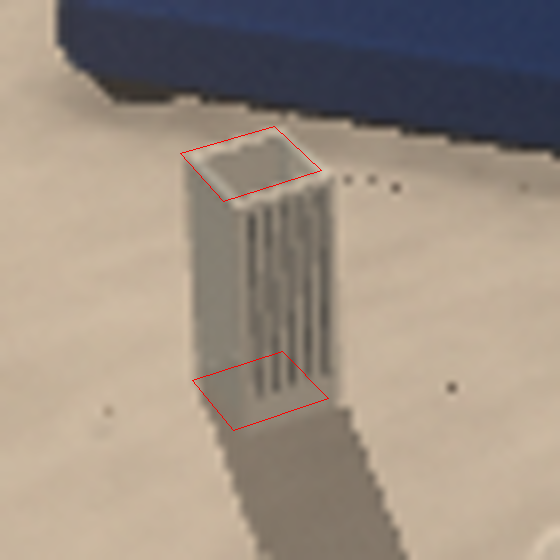

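move_arm(
  linear=[
    [-3, 1, -0.7],
    [-6.1, 4, -1.5],
    [-6.1, 9, -1.5],
    [-6.1, 9, -1.5],
    [-6.1, 9, -1.5],
  ],
  rot=[
    [0, 0, 0],
    [0, 0, 0],
    [0, 0, 0],
    [0, 0, 0],
    [0, 0, 0],
  ],
  gripper=[1, 1, 1, 1, 1],
  grip_force=25,
)

```text
time: 1.45
tool_pos: [0.5042, -0.4288, 0.157]
tcp_rot: [[-0.959, 0.001, 0.285], [-0.285, -0.001, -0.959], [-0.001, -1.0, 0.001]]
wrist_force: [-0.5, -1.3, 0.8]
gripper_width: 0.0852
```

```bash
python3 snap.py d wrist top side
```

```text
t 1.45 tcp [ 0.5042 -0.4288  0.157 ] F [-0.49 -1.26  0.76] w 0.0852 j [ 42.6  29.6  -7.3  78.9   3.8  71.6 -38.4]
[[-0.9586, 0.0009, 0.2847], [-0.2847, -0.0011, -0.9586], [-0.0006, -1.0, 0.0014]]
```

View pics/d_wrist.png

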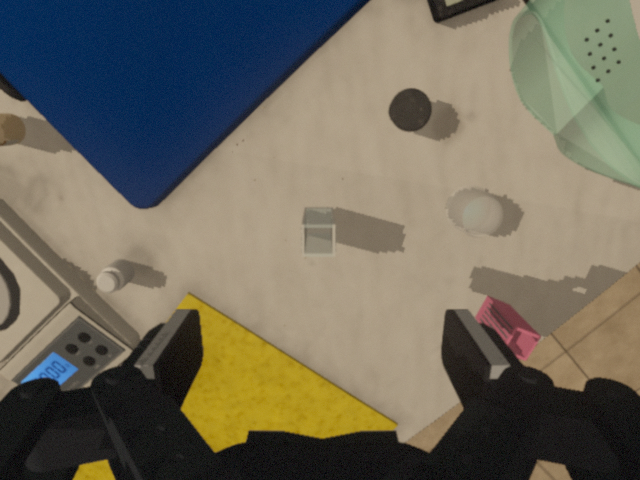

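View pics/d_side.png

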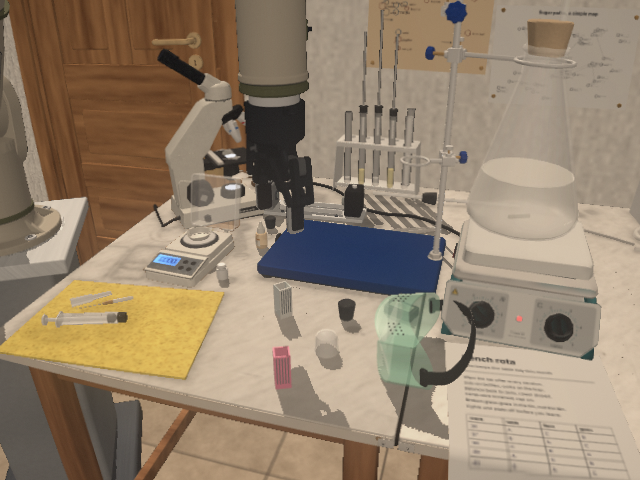

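```bash
python3 - <<'E'
from h import *
c=load("d_wrist.npz"); p=(c["tp"],c["tr"])
crop(c["img"],280,190,420,290,5,"pics/d1.png")
t=load("d_top.npz"); P=cloud(t).reshape(-1,3)
m=(P[:,2]>0.15)&(P[:,1]<-0.12)&(P[:,0]<0.62)
H={}
for q in P[m]:
    r=np.hypot(q[0],q[1]); k=int(r//0.04); H[k]=max(H.get(k,0),q[2])
print({round(k*.04,2):round(float(v),3) for k,v in sorted(H.items())})
E
```

```text
{0.36: 0.627, 0.4: 0.634, 0.44: 0.628, 0.48: 0.616, 0.52: 0.602, 0.56: 1.041, 0.6: 0.576, 0.64: 0.564, 0.68: 0.553}
```

View pics/d1.png

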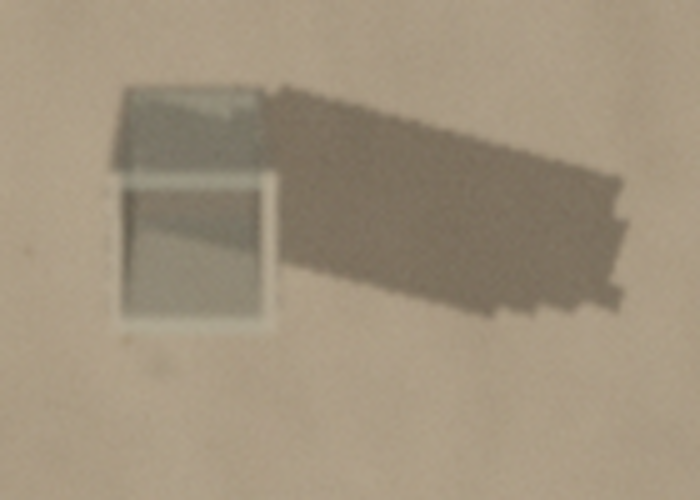

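View pics/d_top.png

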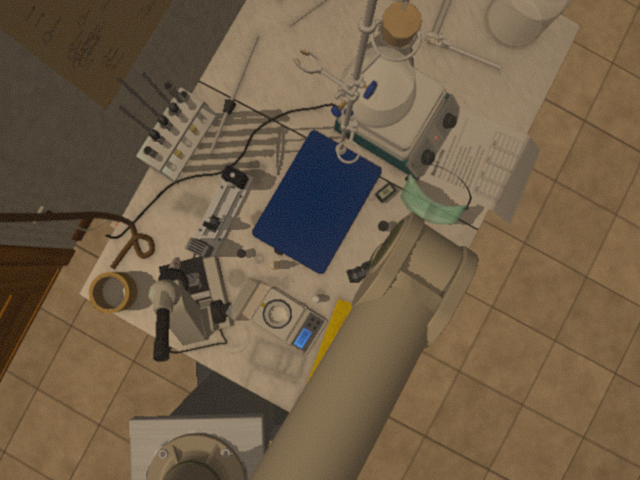

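```bash
python3 - <<'E'
from h import *
c=load("d_wrist.npz"); p=(c["tp"],c["tr"])
q=np.array([(116,172),(278,170),(275,331),(116,332)])/5+[280,190]
W=onplane(c,q,0.05,p); ctr=W.mean(0)
print(W.round(4), np.linalg.norm(np.roll(W,-1,0)-W,axis=1).round(4),ctr)
print("angs",[np.degrees(np.arctan2(*(W[(i+1)%4]-W[i])[[1,0]])).round(1) for i in range(4)])
# foot: far foot corners seen TL(126,86) TR(263,86)
F=onplane(c,np.array([(124,86),(265,86)])/5+[280,190],0.0,p); print(F.round(4))
d=np.array([*ctr[:2],0.029])-c["tp"]; print("tool shift cm",(c["tr"].T@d*100).round(2))
# two-view height: rays from c and d views to centre
c2=load("c_wrist.npz");p2=(c2["tp"],c2["tr"])
o1,R1=cam(c,p);o2,R2=cam(c2,p2)
d1=R1@ray(c,q.mean(0))[0]; d2=R2@ray(c2,np.array([[200,200.5]])/6+[270,100])[0]
A=np.c_[d1,-d2]; x=np.linalg.lstsq(A,o2-o1,rcond=None)[0]; print("tri",o1+d1*x[0],o2+d2*x[1])
E
```

```text
[[ 0.512  -0.4146  0.05  ]
 [ 0.5177 -0.4328  0.05  ]
 [ 0.4985 -0.4384  0.05  ]
 [ 0.4929 -0.42    0.05  ]] [0.0191 0.02   0.0192 0.0199] [ 0.50526265 -0.42645993  0.05      ]
angs [np.float64(-72.7), np.float64(-163.9), np.float64(106.9), np.float64(15.8)]
[[ 0.5116 -0.4137  0.    ]
 [ 0.5172 -0.4328  0.    ]]
tool shift cm [-0.17 12.8  -0.21]
tri [ 0.50536772 -0.42643109  0.04998089] [ 0.50559073 -0.42691037  0.04995546]
```

move_arm(
  linear=[
    [-0.1, 4, -0.1],
    [-0.1, 8, -0.1],
    [-0.1, 11.5, -0.1],
    [-0.1, 12.6, -0.1],
    [-0.1, 12.6, -0.1],
  ],
  rot=[
    [0, 0, 0],
    [0, 0, 0],
    [0, 0, 0],
    [0, 0, 0],
    [0, 0, 0],
  ],
  gripper=[1, 1, 1, 1, 1],
)

```text
time: 2.22
tool_pos: [0.5052, -0.4269, 0.0302]
tcp_rot: [[-0.958, 0.001, 0.285], [-0.285, -0.0, -0.958], [-0.0, -1.0, 0.001]]
wrist_force: [-0.1, -0.8, 0.4]
gripper_width: 0.0854
```

```bash
python3 snap.py e wrist side; python3 - <<'E'
from h import *
s=load("e_side.npz"); crop(s["img"],200,200,360,320,5,"pics/e1.png")
E
```

```text
t 2.23 tcp [ 0.5052 -0.4269  0.0302] F [-0.07 -0.81  0.36] w 0.0854 j [ 42.3  36.4  -7.   85.5   4.9  58.3 -39.3]
[[-0.9584, 0.0006, 0.2855], [-0.2855, -0.0004, -0.9584], [-0.0005, -1.0, 0.0006]]
```

View pics/e_wrist.png

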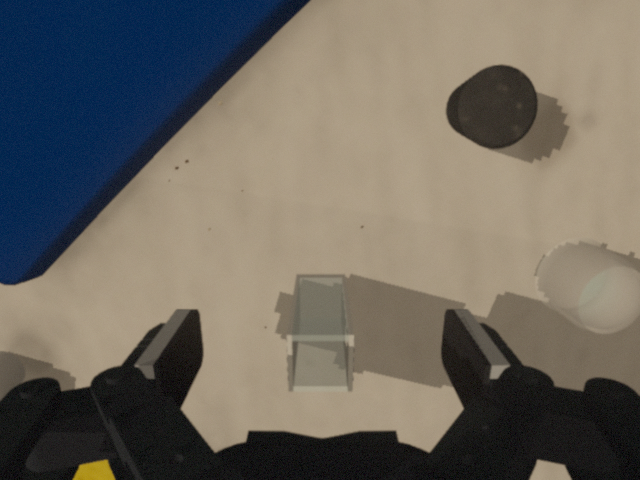

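View pics/e1.png

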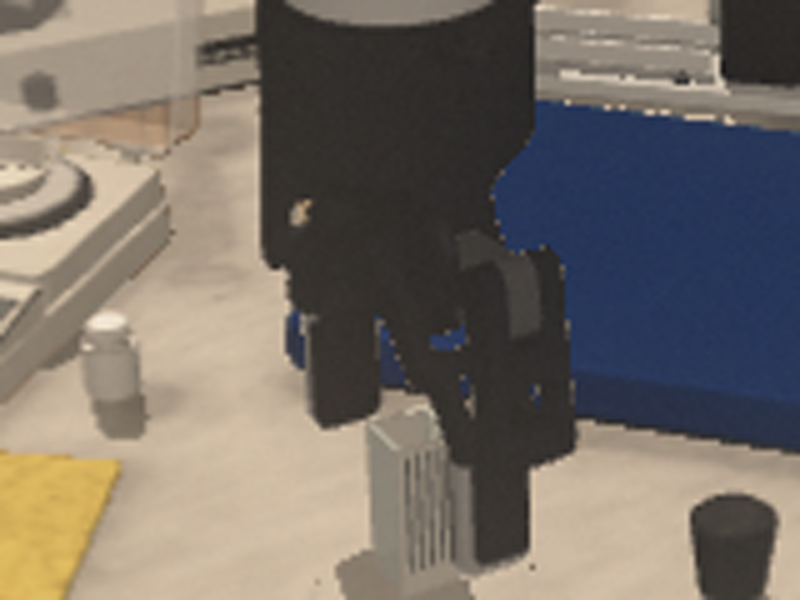

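Cell rim sits at (320,360) between the pads at x 200 and 445, centred. Closing.

move_arm(
  linear=[
    [0, 0, 0],
    [0, 0, 0],
    [0, 0, 0],
    [0, 0, 0],
    [0, 0, 0],
  ],
  rot=[
    [0, 0, 0],
    [0, 0, 0],
    [0, 0, 0],
    [0, 0, 0],
    [0, 0, 0],
  ],
  gripper=[0.15, 0.15, 0.15, 0.15, 0.15],
  grip_force=25,
)

```text
time: 2.95
tool_pos: [0.5051, -0.4265, 0.0296]
tcp_rot: [[-0.958, 0.0, 0.286], [-0.286, -0.0, -0.958], [-0.0, -1.0, 0.0]]
wrist_force: [-1.1, 0.2, 2.8]
gripper_width: 0.0198
```

move_arm(
  linear=[
    [0, -1.5, 0],
    [0, -5, 0],
    [0, -9, 0],
    [-2, -13, -3],
    [-5, -17, -7],
  ],
  rot=[
    [0, 0, 0],
    [0, 0, 0],
    [0, 0, 0],
    [0, 0.1, 0],
    [0, 0.2, 0],
  ],
  gripper=[0.15, 0.15, 0.15, 0.15, 0.15],
)

```text
time: 3.58
tool_pos: [0.5317, -0.347, 0.2007]
tcp_rot: [[-0.997, 0.001, 0.083], [-0.083, -0.001, -0.997], [-0.001, -1.0, 0.001]]
wrist_force: [0.9, 0.2, -1.3]
gripper_width: 0.0192
```

```bash
cat > goto.py <<'E'
import sys
from plant import *
from h import *
# goto x y z zangle_deg : shift in current tool axes(cm), rot about tool y
x,y,z,a=map(float,sys.argv[1:5]); s=get_state(); R=s["tcp_rot"]
d=np.array([x,y,z])-s["tool_pos"]; cur=np.degrees(np.arctan2(R[1,2],R[0,2]))
da=(a-cur+180)%360-180
print("t",s["time"],"pos",s["tool_pos"].round(4),"ang",cur.round(2),"w",s["gripper_width"],"F",np.round(s["wrist_force"],2)); print("shift",(R.T@d*100).round(2),"rot_y",np.radians(-da).round(3))
E
python3 goto.py 0.58 -0.175 0.2 -119
```

```text
t 3.575 pos [ 0.5317 -0.347   0.2007] ang -85.24 w 0.01923794641337292 F [ 0.93  0.15 -1.33]
shift [ -6.23   0.05 -16.74] rot_y 0.589
```

move_arm(
  linear=[
    [-1.5, 0, -4],
    [-3, 0, -8.5],
    [-5, 0, -13],
    [-6.2, 0, -16.5],
    [-6.2, 0, -16.5],
  ],
  rot=[
    [0, 0.15, 0],
    [0, 0.3, 0],
    [0, 0.45, 0],
    [0, 0.59, 0],
    [0, 0.59, 0],
  ],
  gripper=[0.15, 0.15, 0.15, 0.15, 0.15],
)

```text
time: 4.2
tool_pos: [0.5807, -0.1713, 0.1994]
tcp_rot: [[-0.88, 0.001, -0.475], [0.475, 0.002, -0.88], [-0.0, -1.0, -0.002]]
wrist_force: [0.5, -0.5, 0.1]
gripper_width: 0.0195
```

```bash
python3 snap.py f wrist side top
```

```text
t 4.2 tcp [ 0.5807 -0.1713  0.1994] F [ 0.54 -0.53  0.11] w 0.0195 j [  17.8   21.1   -5.6   85.6    2.    73.4 -106.4]
[[-0.8801, 0.0014, -0.4747], [0.4747, 0.0019, -0.8801], [-0.0003, -1.0, -0.0023]]
```

View pics/f_wrist.png

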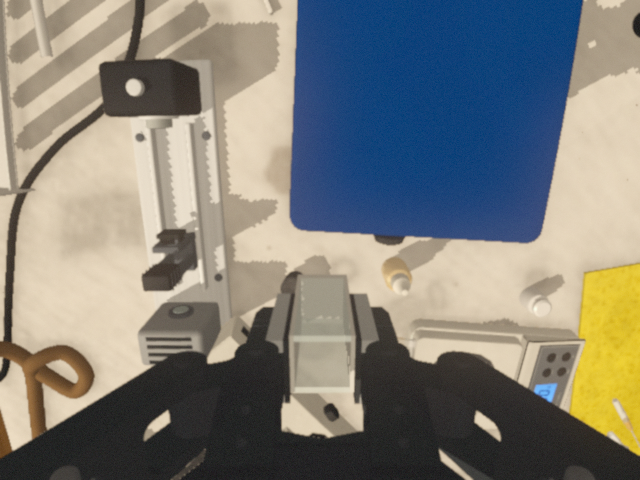

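View pics/f_side.png

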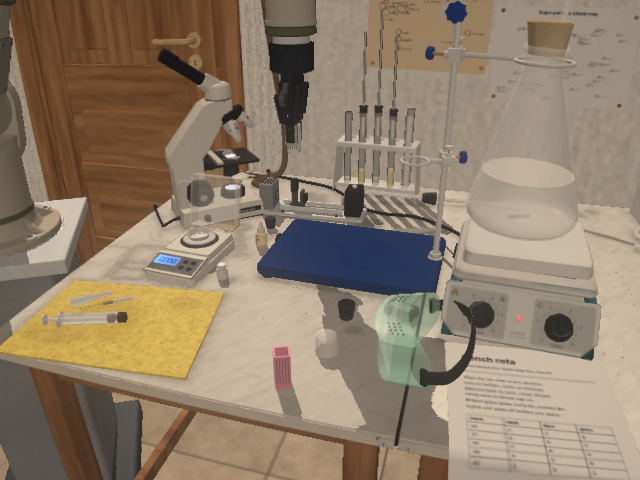

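```bash
python3 - <<'E'
from h import *
c=load("f_wrist.npz")
crop(c["img"],90,40,250,220,3.3,"pics/f1.png")
crop(c["img"],110,200,250,380,3.3,"pics/f2.png")
E
```

```text
(no output)
```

View pics/f1.png

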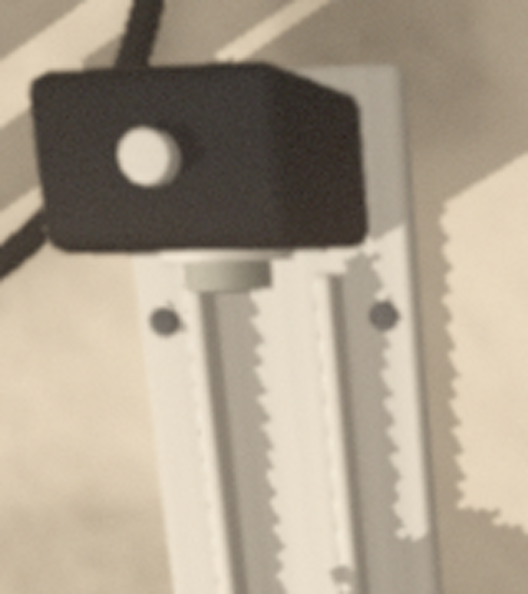

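View pics/f2.png

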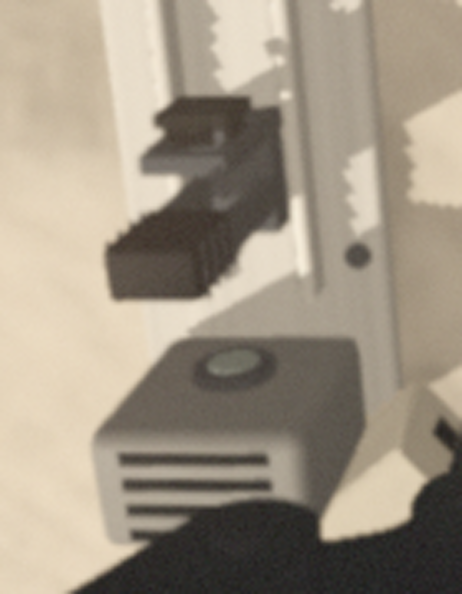

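```bash
python3 - <<'E'
from h import *
c=load("f_wrist.npz"); p=(c["tp"],c["tr"])
f1=lambda *q: np.array(q,float)/3.3+[90,40]
f2=lambda *q: np.array(q,float)/3.3+[110,200]
z8=onplane(c,np.r_[f1((165,322),(383,316)),f2((357,255))],0.008,p); print("screws",z8.round(4))
v=z8[1]-z8[2]; print("screw dist",np.linalg.norm(v), "dir",np.degrees(np.arctan2(v[1],v[0])), "across",np.linalg.norm(z8[0]-z8[1]))
a=v/np.linalg.norm(v); b=np.array([-a[1],a[0],0])
def bc(W,o): return np.c_[(W-o)@a,(W-o)@b]
mid=(z8[0]+z8[1])/2; print("mid det screws",mid)
e=onplane(c,np.r_[f1((403,70),(437,594))],0.008,p); ee=e[0]-e[1]; print("plate right edge z8 dir",np.degrees(np.arctan2(ee[1],ee[0])), bc(e,mid).round(4))
# wall tops z18 : inner/outer edges
for nm,q in [("Lwall out",f1((188,300),(213,594))),("Lwall in",f1((204,300),(231,594))),("Rwall L",f1((317,280),(334,594))),("Rwall R",f1((337,280),(353,594)))]:
    W=onplane(c,q,0.018,p); print(nm,bc(W,mid).round(4))
W=onplane(c,f1((60,250),(275,248)),0.064,p); print("det top front edge",bc(W,mid).round(4))
W=onplane(c,f1((160,252),(360,248)),0.008,p); print("det foot front",bc(W,mid).round(4))
W=onplane(c,f1((188,288),(270,286)),0.033,p); print("sleeve end z33",bc(W,mid).round(4))
W=onplane(c,f1((188,262),(270,262)),0.042,p); print("sleeve top near box",bc(W,mid).round(4))
W=onplane(c,f2((107,248),(200,252),(222,215),(135,210)),0.072,p); print("grip top rim",bc(W,mid).round(4))
P=cloud(c,p)
for u,v2 in [(150,105),(175,68),(155,122),(165,123),(180,170),(160,272),(205,170),(178,230)]: print((u,v2),P[v2,u].round(4),bc(P[v2,u][None],mid).round(4))
E
```

```text
screws [[ 0.699  -0.076   0.008 ]
 [ 0.675  -0.1218  0.008 ]
 [ 0.573  -0.0684  0.008 ]]
screw dist 0.11517116258799075 dir -27.626829255965525 across 0.05167768857469586
mid det screws [ 0.68697798 -0.09887847  0.008     ]
plate right edge z8 dir -28.10259421904772 [[ 0.0534 -0.0344]
 [-0.0661 -0.0334]]
Lwall out [[ 0.005   0.0155]
 [-0.0629  0.0178]]
Lwall in [[ 0.0049  0.0118]
 [-0.063   0.0135]]
Rwall L [[ 0.0085 -0.0144]
 [-0.0633 -0.0114]]
Rwall R [[ 0.0084 -0.0189]
 [-0.0634 -0.016 ]]
det top front edge [[ 0.016   0.0203]
 [ 0.0149 -0.0218]]
det foot front [[ 0.0158  0.0251]
 [ 0.0153 -0.0217]]
sleeve end z33 [[ 0.0078  0.0089]
 [ 0.0077 -0.009 ]]
sleeve top near box [[ 0.0131  0.0046]
 [ 0.0126 -0.0127]]
grip top rim [[-0.0881  0.0081]
 [-0.0891 -0.0113]
 [-0.0812 -0.0168]
 [-0.0799  0.0011]]
(150, 105) [ 0.7027 -0.1153  0.0634] [[ 0.0215 -0.0073]]
(175, 68) [ 0.7139 -0.1404  0.0608] [[ 0.0431 -0.0243]]
(155, 122) [ 0.6965 -0.1047  0.0418] [[ 0.0112 -0.0007]]
(165, 123) [ 0.6933 -0.1091  0.0379] [[ 0.0103 -0.0062]]
(180, 170) [ 0.6629 -0.0901  0.0088] [[-0.0255 -0.0034]]
(160, 272) [ 0.608  -0.0597  0.0662] [[-0.0881 -0.0019]]
(205, 170) [ 0.6534 -0.1072  0.0083] [[-0.0259 -0.0229]]
(178, 230) [ 0.6244 -0.0699  0.0269] [[-0.0689 -0.0033]]
```

```bash
cat > lsd.py <<'E'
import sys
from h import *
def segs(c,x0,y0,x1,y1,minlen=18):
    g=cv2.cvtColor(c["img"],cv2.COLOR_RGB2GRAY)[y0:y1,x0:x1]
    L=cv2.createLineSegmentDetector().detect(cv2.GaussianBlur(g,(0,0),0.8))[0].reshape(-1,4)
    L=L+[x0,y0,x0,y0]; return L[np.hypot(L[:,2]-L[:,0],L[:,3]-L[:,1])>minlen]
if __name__=="__main__":
    c=load(sys.argv[1]); p=(c["tp"],c["tr"])
    b=list(map(int,sys.argv[2:6]))
    for l in segs(c,*b):
        o=[]
        for z in (0.0,0.008,0.018,0.064):
            W=onplane(c,l.reshape(2,2),z,p); d=W[1]-W[0]
            o.append(round(float((np.degrees(np.arctan2(d[1],d[0]))+90)%180-90),1))
        print(l.round(1),"ang@z0,8,18,64",o)
E
python3 lsd.py f_wrist.npz 90 50 260 340
```

```text
[171.9 114.3 111.8 116.7] ang@z0,8,18,64 [62.6, 62.6, 62.6, 62.6]
[198.  113.6 170.6 116.5] ang@z0,8,18,64 [66.4, 66.4, 66.4, 66.4]
[194.4 233.2 197.6 270.7] ang@z0,8,18,64 [-28.8, -28.8, -28.8, -28.8]
[141.6 273.3 176.2 249.6] ang@z0,8,18,64 [-84.9, -84.9, -84.9, -84.9]
[173.1 290.1 144.3 290.7] ang@z0,8,18,64 [63.5, 63.5, 63.5, 63.5]
[136.8  59.5 173.2  57.6] ang@z0,8,18,64 [62.8, 62.8, 62.8, 62.8]
[249.5 331.5 256.3 309.6] ang@z0,8,18,64 [-46.7, -46.7, -46.7, -46.7]
[102.5 102.1  97.9  63. ] ang@z0,8,18,64 [-27.7, -27.7, -27.7, -27.7]
[164.2 229.2 185.7 227.3] ang@z0,8,18,64 [66.8, 66.8, 66.8, 66.8]
[104.4 112.1  89.5 125.6] ang@z0,8,18,64 [-82.0, -82.0, -82.0, -82.0]
[150.7 314.6 176.  292.2] ang@z0,8,18,64 [-77.7, -77.7, -77.7, -77.7]
[160.9 229.3 148.1 120.2] ang@z0,8,18,64 [-27.5, -27.5, -27.5, -27.5]
[170.8  59.  197.3  69. ] ang@z0,8,18,64 [40.6, 40.6, 40.6, 40.6]
[198.   70.6 200.9 108.3] ang@z0,8,18,64 [-27.4, -27.4, -27.4, -27.4]
[136.7 331.6 151.1 315.9] ang@z0,8,18,64 [-72.6, -72.6, -72.6, -72.6]
[153.1 254.3 172.5 243.5] ang@z0,8,18,64 [89.8, 89.8, 89.8, 89.8]
[204.1 2
[... 939 characters left out ...]
89.0, -89.0]
[154.8 129.3 165.7 226.9] ang@z0,8,18,64 [-27.7, -27.7, -27.7, -27.7]
[198.1 331.5 139.3 332. ] ang@z0,8,18,64 [63.1, 63.1, 63.1, 63.1]
[137.2 184.3 146.7 253.1] ang@z0,8,18,64 [-27.4, -27.4, -27.4, -27.4]
[144.4 119.5 168.1 118.7] ang@z0,8,18,64 [62.5, 62.5, 62.5, 62.5]
[208.1  59.2 181.9  59.5] ang@z0,8,18,64 [61.0, 61.0, 61.0, 61.0]
[193.4 125.6 208.2 285.6] ang@z0,8,18,64 [-27.7, -27.7, -27.7, -27.7]
[228.9 316.8 225.4 271.8] ang@z0,8,18,64 [-28.1, -28.1, -28.1, -28.1]
[219.8 161.8 222.1 190.6] ang@z0,8,18,64 [-27.3, -27.3, -27.3, -27.3]
[222.8 198.1 224.1 218.1] ang@z0,8,18,64 [-28.4, -28.4, -28.4, -28.4]
[214.4  89.4 217.3 121.8] ang@z0,8,18,64 [-26.4, -26.4, -26.4, -26.4]
```

```bash
python3 - <<'E'
from h import *
c=load("f_wrist.npz"); p=(c["tp"],c["tr"])
th=np.radians(-27.6); a=np.array([np.cos(th),np.sin(th),0]); b=np.array([-a[1],a[0],0])
O=np.array([0.68698,-0.09888,0])
def bc(q,z): W=onplane(c,q,z,p); return np.c_[(W-O)@a,(W-O)@b].round(4).tolist()
for nm,q in dict(R1=[(188.2,123),(204.1,286.9)],R2=[(193.4,125.6),(208.2,285.6)],L1=[(148.1,120.2),(160.9,229.3)],L2=[(154.8,129.3),(165.7,226.9)],PR=[(218.6,198.3),(212.4,112)],PRb=[(228.9,316.8),(225.4,271.8)],PL=[(137.2,184.3),(146.7,253.1)],).items():
    print(nm,"z8",bc(q,.008),"z18",bc(q,.018))
print("det top front",bc([(171.9,114.3),(111.8,116.7)],.064),"front foot",bc([(198,113.6),(170.6,116.5)],.008))
print("det right top",bc([(170.8,59)],.064))
print("plate end",bc([(208.1,59.2),(181.9,59.5)],.008), "corner lower right",bc([(225.4,271.8)],0.008))
print("det top back",bc([(136.8,59.5),(173.2,57.6)],.064))
print("lamp top front",bc([(168.1,301.8),(215.6,301.4)],.064))
E
```

```text
R1 z8 [[0.0098, -0.0129], [-0.1238, -0.013]] z18 [[0.0098, -0.0161], [-0.1196, -0.0162]]
R2 z8 [[0.0078, -0.0167], [-0.1226, -0.0166]] z18 [[0.0078, -0.0198], [-0.1185, -0.0197]]
L1 z8 [[0.0127, 0.0179], [-0.0731, 0.0178]] z18 [[0.0127, 0.0138], [-0.0705, 0.0137]]
L2 z8 [[0.0058, 0.0135], [-0.0711, 0.0136]] z18 [[0.006, 0.0095], [-0.0686, 0.0096]]
PR z8 [[-0.0484, -0.0317], [0.0173, -0.0321]] z18 [[-0.0466, -0.0343], [0.0171, -0.0346]]
PRb z8 [[-0.1518, -0.0318], [-0.1104, -0.0323]] z18 [[-0.1467, -0.0344], [-0.1066, -0.0349]]
PL z8 [[-0.036, 0.0327], [-0.0933, 0.0325]] z18 [[-0.0346, 0.0281], [-0.0901, 0.0279]]
det top front [[0.0155, -0.0209], [0.0153, 0.018]] front foot [[0.0165, -0.021], [0.0149, 0.0002]]
det right top [[0.048, -0.0233]]
plate end [[0.0548, -0.0316], [0.0553, -0.0121]] corner lower right [[-0.1104, -0.0323]]
det top back [[0.0486, -0.0021], [0.0487, -0.0249]]
lamp top front [[-0.1115, -0.0038], [-0.1113, -0.0379]]
```

```bash
python3 goto.py 0.6774 -0.0934 0.12 -117.6
```

```text
t 4.35 pos [ 0.5791 -0.1774  0.199 ] ang -118.65 w 0.019755935160912372 F [ 0.13 -0.22 -0.25]
shift [ -4.59   7.89 -12.09] rot_y -0.018
```

move_arm(
  linear=[
    [-1.5, 0, -4],
    [-3, 1, -8],
    [-4.6, 4, -12.1],
    [-4.6, 8, -12.1],
    [-4.6, 8, -12.1],
  ],
  rot=[
    [0, -0.018, 0],
    [0, -0.018, 0],
    [0, -0.018, 0],
    [0, -0.018, 0],
    [0, -0.018, 0],
  ],
  gripper=[0.15, 0.15, 0.15, 0.15, 0.15],
)

```text
time: 4.97
tool_pos: [0.6751, -0.0938, 0.1143]
tcp_rot: [[-0.885, -0.008, -0.465], [0.465, -0.0, -0.885], [0.007, -1.0, 0.004]]
wrist_force: [-0.5, -0.4, 0.1]
gripper_width: 0.0196
```

```bash
python3 snap.py g0 side top >/dev/null;  python3 snap.py g wrist; python3 goto.py 0.6774 -0.0934 0.12 -117.6
```

```text
t 5.08 tcp [ 0.6777 -0.0945  0.1194] F [ 0.48 -0.18 -0.27] w 0.0194 j [   9.8   34.    -6.9   77.1    4.2   69.2 -115.2]
[[-0.8849, 0.0002, -0.4658], [0.4658, -0.001, -0.8849], [-0.0006, -1.0, 0.0008]]
t 5.125 pos [ 0.6784 -0.0943  0.1207] ang -117.76 w 0.019705073494226285 F [1.07 0.49 0.1 ]
shift [ 0.13  0.07 -0.04] rot_y -0.003
```

View pics/g_wrist.png

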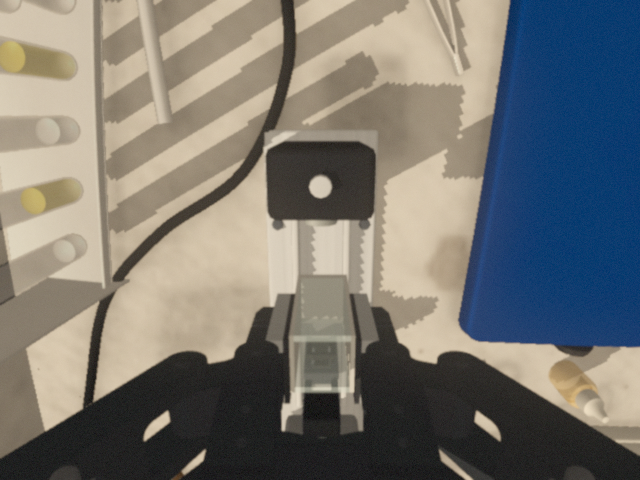

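View pics/g0_side.png

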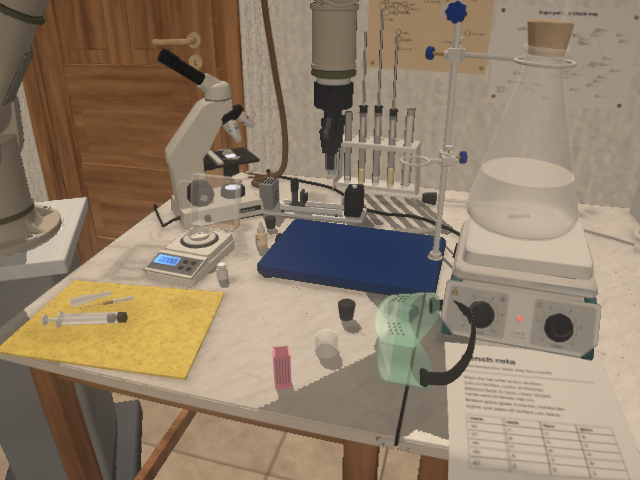

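The held cell (rows 275–392, x 290–354) lines up with the detector knob (320,186) and channel. I'll measure precisely from this view.

```bash
python3 lsd.py g_wrist.npz 255 120 390 300 | awk '{print}' ; python3 - <<'E'
from h import *
c=load("g_wrist.npz"); crop(c["img"],255,120,390,300,4,"pics/g1.png")
E
```

```text
[267.3 148.9 295.7 134.5] ang@z0,8,18,64 [88.2, 88.2, 88.2, 88.2]
[313.1 219.3 283.1 219. ] ang@z0,8,18,64 [61.7, 61.7, 61.7, 61.7]
[266.8 211.9 265.6 148.1] ang@z0,8,18,64 [-28.6, -28.6, -28.6, -28.6]
[358.1 219.2 338.1 219.1] ang@z0,8,18,64 [62.0, 62.0, 62.0, 62.0]
[276.8 292.8 295.6 293.2] ang@z0,8,18,64 [60.9, 60.9, 60.9, 60.9]
[333.8 223.  313.9 219.5] ang@z0,8,18,64 [52.1, 52.1, 52.1, 52.1]
[286.9 140.8 359.4 140.6] ang@z0,8,18,64 [62.4, 62.4, 62.4, 62.4]
[358.6 140.8 375.4 149.8] ang@z0,8,18,64 [34.7, 34.7, 34.7, 34.7]
[375.1 149.4 373.8 210.7] ang@z0,8,18,64 [-27.0, -27.0, -27.0, -27.0]
[296.5 291.9 296.6 223.1] ang@z0,8,18,64 [-28.9, -28.9, -28.9, -28.9]
[300.6 274.1 346.9 273.9] ang@z0,8,18,64 [62.5, 62.5, 62.5, 62.5]
[255.3 141.2 264.6 120.2] ang@z0,8,18,64 [-54.0, -54.0, -54.0, -54.0]
[291.7 128.9 272.6 135.5] ang@z0,8,18,64 [80.6, 80.6, 80.6, 80.6]
[347.6 276.9 348.2 221.9] ang@z0,8,18,64 [-27.3, -27.3, -27.3, -27.3]
[370.6 298.1 373.5 216.8] ang@z0,8,18,64 [-27.6, -27.6, -27.6, -27.6]
[268.2 276.9 269.2 298.2] ang@z0,8,18,64 [-27.5, -27.5, -27.5, -27.5]
[375.6 129.5 325.6 129.7] ang@z0,8,18,64 [62.7, 62.7, 62.7, 62.7]
```

View pics/g1.png

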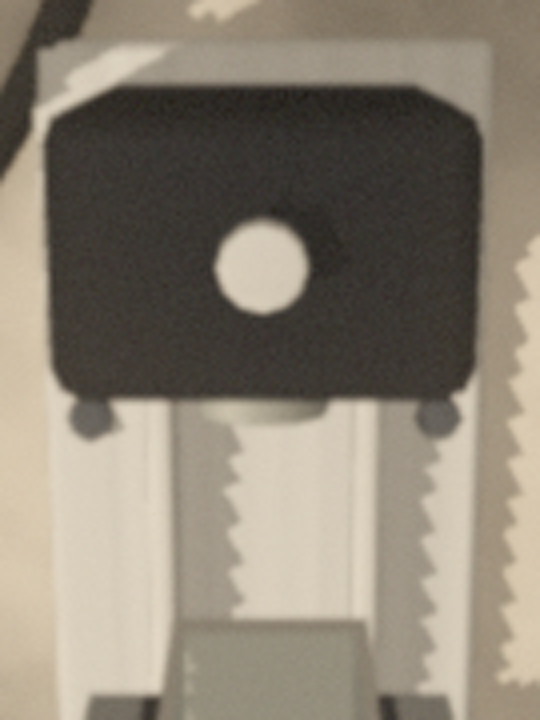

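```bash
python3 - <<'E'
from h import *
c=load("g_wrist.npz"); p=(c["tp"],c["tr"])
th=np.radians(-27.6); a=np.array([np.cos(th),np.sin(th),0]); b=np.array([-a[1],a[0],0])
O=np.array([0.6384,-0.0730,0])
def bc(q,z): W=onplane(c,q,z,p); return (np.c_[(W-O)@a,(W-O)@b]*1000).round(1).tolist()
print("TCP",((c["tp"]-O)@a*1000).round(1),((c["tp"]-O)@b*1000).round(1))
print("plateR z8",bc([(370.6,298.1),(373.5,216.8)],.008),"plateL",bc([(268.2,276.9),(269.2,298.2)],.008))
print("screws",bc(np.array([(92,416),(437,416)])/4+[255,120],.008))
print("wallL in top",bc([(296.5,291.9),(296.6,223.1)],.018),"z8",bc([(296.5,291.9),(296.6,223.1)],.008))
print("wallR in",bc([(347.6,276.9),(348.2,221.9)],.018),bc([(347.6,276.9),(348.2,221.9)],.008))
print("det front top",bc([(313.1,219.3),(283.1,219),(358,219.2)],.064))
print("det sides",bc([(266.8,211.9),(265.6,148.1),(375.1,149.4),(373.8,210.7)],.064),"back",bc([(286.9,140.8),(359.4,140.6)],.064))
print("sleeve end",bc(np.array([(265,424)])/4+[255,120],.033),bc(np.array([(265,424)])/4+[255,120],.024))
print("sleeve sides",bc(np.array([(205,405),(328,405)])/4+[255,120],.036))
print("plate end",bc([(375.6,129.5),(325.6,129.7)],.008))
print("cell rim",bc([(290,337),(354,337),(350,390),(293,390)],.1197-.029+.05),"cell far foot",bc([(300.6,274.1),(346.9,273.9)],.1197-.029))
E
```

```text
TCP 44.8 -0.8
plateR z8 [[6.8, -31.9], [59.7, -32.0]] plateL [[21.4, 32.4], [6.9, 32.4]]
screws [[55.4, 25.2], [55.2, -26.6]]
wallL in top [[15.6, 14.3], [58.4, 13.4]] z8 [[11.2, 15.0], [55.9, 14.0]]
wallR in [[25.2, -16.4], [59.0, -16.2]] [[21.3, -17.1], [56.6, -16.9]]
det front top [[71.7, 2.9], [71.9, 16.6], [71.7, -17.7]]
det sides [[75.2, 24.0], [103.8, 23.5], [103.1, -24.5], [75.7, -24.8]] back [[106.9, 14.0], [106.9, -17.6]]
sleeve end [[60.5, -0.8]] [[58.2, -0.8]]
sleeve sides [[63.9, 7.1], [63.9, -9.1]]
plate end [[110.4, -31.7], [110.2, -3.4]]
cell rim [[54.8, 8.3], [54.8, -10.4], [36.3, -9.6], [36.4, 7.9]] cell far foot [[55.2, 7.6], [55.2, -11.3]]
```

```bash
python3 goto.py 0.6764 -0.0932 0.040 -117.6
```

```text
t 5.125 pos [ 0.6784 -0.0943  0.1207] ang -117.76 w 0.019705073494226285 F [1.07 0.49 0.1 ]
shift [ 0.25  8.07 -0.01] rot_y -0.003
```

move_arm(
  linear=[
    [0.2, 2.5, 0],
    [0.2, 5, 0],
    [0.2, 7, 0],
    [0.2, 7.8, 0],
    [0.2, 7.8, 0],
  ],
  rot=[
    [0, 0, 0],
    [0, 0, 0],
    [0, 0, 0],
    [0, 0, 0],
    [0, 0, 0],
  ],
  gripper=[0.15, 0.15, 0.15, 0.15, 0.15],
)

```text
time: 5.75
tool_pos: [0.6761, -0.0915, 0.0407]
tcp_rot: [[-0.886, 0.0, -0.464], [0.464, -0.0, -0.886], [-0.0, -1.0, -0.0]]
wrist_force: [1.1, -0.3, -0.0]
gripper_width: 0.0195
```

```bash
python3 snap.py h0 side;python3 snap.py h wrist;  python3 - <<'E'
from h import *
s=load("h0_side.npz"); crop(s["img"],240,150,400,250,5,"pics/h1.png")
E
```

```text
t 5.75 tcp [ 0.6761 -0.0915  0.0407] F [ 1.06 -0.29 -0.01] w 0.0195 j [   9.6   38.    -6.8   81.2    4.8   61.  -115.8]
[[-0.8859, 0.0002, -0.4639], [0.4639, -0.0, -0.8859], [-0.0002, -1.0, -0.0001]]
t 5.8 tcp [ 0.6765 -0.0914  0.0412] F [ 0.94  0.65 -0.54] w 0.0198 j [   9.6   38.    -6.8   81.2    4.8   61.  -115.8]
[[-0.8859, 0.0011, -0.4638], [0.4638, -0.0, -0.8859], [-0.001, -1.0, -0.0005]]
```

View pics/h_wrist.png

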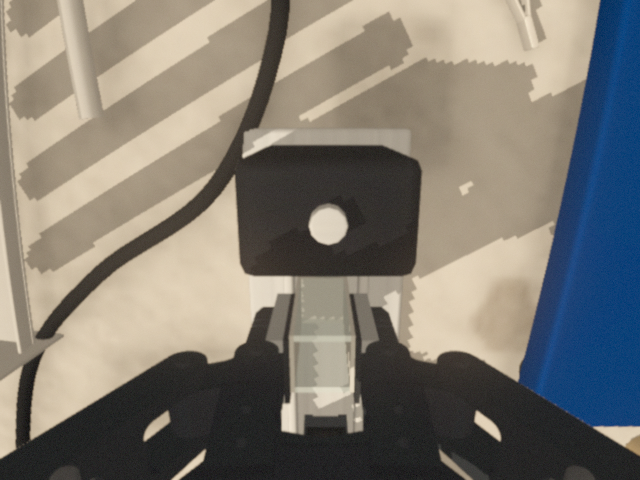

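View pics/h1.png

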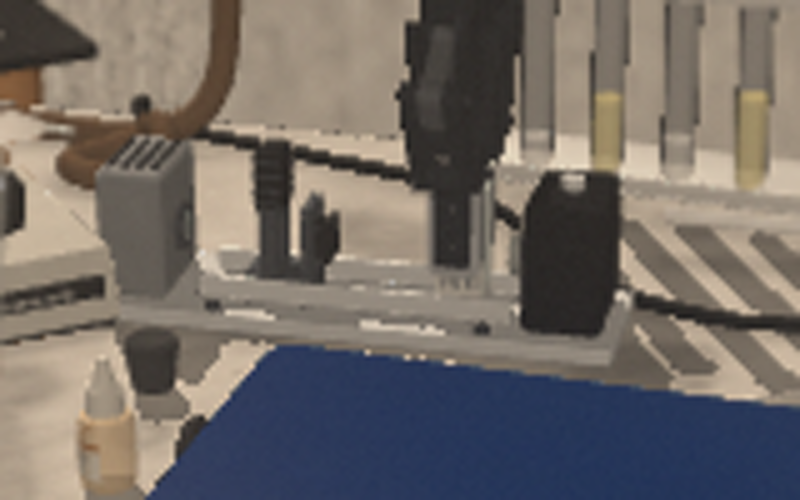

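move_arm(
  linear=[
    [0, 0, 0.08],
    [0, 0, 0.15],
    [0, 0.1, 0.15],
    [0, 0.2, 0.15],
    [0, 0.3, 0.15],
  ],
  rot=[
    [0, 0, 0],
    [0, 0, 0],
    [0, 0, 0],
    [0, 0, 0],
    [0, 0, 0],
  ],
  gripper=[0.15, 0.15, 0.15, 0.15, 0.15],
)

```text
time: 6.48
tool_pos: [0.6754, -0.0925, 0.0375]
tcp_rot: [[-0.886, 0.0, -0.464], [0.464, 0.0, -0.886], [-0.0, -1.0, -0.0]]
wrist_force: [-3.1, 0.3, 6.8]
gripper_width: 0.0195
```

move_arm(
  linear=[
    [0, 0, 0],
    [0, 0, 0],
    [0, 0, 0],
    [0, 0.05, 0],
    [0, 0.05, 0],
  ],
  rot=[
    [0, 0, 0],
    [0, 0, 0],
    [0, 0, 0],
    [0, 0, 0],
    [0, 0, 0],
  ],
  gripper=[0.15, 0.15, 0.15, 0.15, 0.15],
)

```text
time: 7.1
tool_pos: [0.6754, -0.0925, 0.0375]
tcp_rot: [[-0.886, 0.0, -0.464], [0.464, 0.0, -0.886], [-0.0, -1.0, -0.0]]
wrist_force: [-3.8, 0.5, 7.1]
gripper_width: 0.0197
```

```bash
python3 snap.py i wrist; python3 goto.py 0.6764 -0.0932 0.0376 -117.6; python3 lsd.py i_wrist.npz 230 120 430 400 | head -30
```

```text
t 7.1 tcp [ 0.6754 -0.0925  0.0375] F [-3.83  0.54  7.09] w 0.0197 j [   9.7   38.2   -6.8   81.5    4.8   60.6 -115.7]
[[-0.886, 0.0002, -0.4637], [0.4637, 0.0001, -0.886], [-0.0002, -1.0, -0.0002]]
t 7.15 pos [ 0.6754 -0.0925  0.0375] ang -117.63 w 0.019723764476650134 F [-3.37  0.13  7.09]
shift [-0.12 -0.01  0.01] rot_y -0.0
[354.5 390.6 354.2 315.6] ang@z0,8,18,64 [-26.0, -26.0, -26.0, -26.0]
[237.4 156.8 285.5 132.8] ang@z0,8,18,64 [87.8, 87.8, 87.8, 87.8]
[302.4 237.3 320.1 248.2] ang@z0,8,18,64 [29.4, 29.4, 29.4, 29.4]
[406.9 278.7 236.9 278.3] ang@z0,8,18,64 [62.3, 62.3, 62.3, 62.3]
[245.2 342.6 257.4 307.1] ang@z0,8,18,64 [-47.5, -47.5, -47.5, -47.5]
[382.9 302.7 398.9 342.3] ang@z0,8,18,64 [-5.1, -5.1, -5.1, -5.1]
[311.  204.6 301.  224. ] ang@z0,8,18,64 [-55.0, -55.0, -55.0, -55.0]
[341.1 235.7 340.8 213.1] ang@z0,8,18,64 [-26.1, -26.1, -26.1, -26.1]
[237.6 130.7 235.5 154.6] ang@z0,8,18,64 [-35.7, -35.7, -35.7, -35.7]
[411.9 356.3 428.7 363. ] ang@z0,8,18,64 [38.0, 38.0, 38.0, 38.0]
[266.9 143.6 381.9 143.6] ang@z0,8,18,64 [62.4, 62.4, 62.4, 62.4]
[288.7 371.7 290.7 398.
[... 586 characters left out ...]
17.4, -17.4]
[354.1 295.5 362.  350.4] ang@z0,8,18,64 [-18.7, -18.7, -18.7, -18.7]
[281.4 350.4 289.3 295.4] ang@z0,8,18,64 [-36.5, -36.5, -36.5, -36.5]
[378.7 339.5 370.8 309. ] ang@z0,8,18,64 [-12.3, -12.3, -12.3, -12.3]
[272.7 308.9 264.8 338.6] ang@z0,8,18,64 [-43.2, -43.2, -43.2, -43.2]
[280.7 126.  251.4 135.4] ang@z0,8,18,64 [79.4, 79.4, 79.4, 79.4]
[395.9 328.1 397.  300.6] ang@z0,8,18,64 [-26.4, -26.4, -26.4, -26.4]
[346.2 365.6 344.9 343.1] ang@z0,8,18,64 [-23.6, -23.6, -23.6, -23.6]
[343.1 386.7 294.4 386.6] ang@z0,8,18,64 [62.3, 62.3, 62.3, 62.3]
[351.9 335.2 291.9 335. ] ang@z0,8,18,64 [62.2, 62.2, 62.2, 62.2]
[294.  383.1 293.5 343.1] ang@z0,8,18,64 [-28.2, -28.2, -28.2, -28.2]
```

View pics/i_wrist.png

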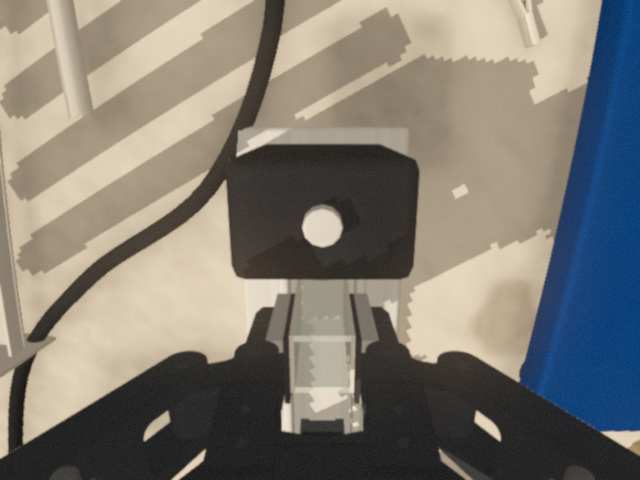

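move_arm(
  linear=[
    [0, -0.05, 0],
    [0, -0.1, 0],
    [0, -0.1, 0],
    [0, -0.1, 0],
    [0, -0.1, 0],
  ],
  rot=[
    [0, 0, 0],
    [0, 0, 0],
    [0, 0, 0],
    [0, 0, 0],
    [0, 0, 0],
  ],
  gripper=[0.15, 0.15, 0.15, 0.15, 0.15],
)

```text
time: 7.78
tool_pos: [0.6753, -0.0926, 0.0377]
tcp_rot: [[-0.886, -0.0, -0.464], [0.464, 0.0, -0.886], [0.0, -1.0, 0.0]]
wrist_force: [-0.7, -0.9, -0.9]
gripper_width: 0.0196
```

move_arm(
  linear=[
    [0, 0, 0],
    [0, 0, 0],
    [0, 0, 0],
    [0, 0, 0],
    [0, 0, 0],
  ],
  rot=[
    [0, 0, 0],
    [0, 0, 0],
    [0, 0, 0],
    [0, 0, 0],
    [0, 0, 0],
  ],
  gripper=[0.3, 0.5, 0.7, 0.7, 0.7],
)

```text
time: 8.4
tool_pos: [0.6754, -0.0925, 0.0379]
tcp_rot: [[-0.886, 0.0, -0.464], [0.464, 0.0, -0.886], [-0.0, -1.0, -0.0]]
wrist_force: [-0.5, -0.7, 0.0]
gripper_width: 0.0597
```

move_arm(
  linear=[
    [0, -1, 0],
    [0, -3, 0],
    [0, -6, 0],
    [0, -9, 0],
    [0, -10, 0],
  ],
  rot=[
    [0, 0, 0],
    [0, 0, 0],
    [0, 0, 0],
    [0, 0, 0],
    [0, 0, 0],
  ],
  gripper=[0.7, 0.7, 0.7, 0.7, 0.7],
)

```text
time: 9.02
tool_pos: [0.6769, -0.0927, 0.142]
tcp_rot: [[-0.886, 0.006, -0.464], [0.464, -0.0, -0.886], [-0.005, -1.0, -0.002]]
wrist_force: [-1.1, 0.1, 0.4]
gripper_width: 0.0599
```

```bash
python3 snap.py j0 side>/dev/null; python3 snap.py j wrist;  python3 - <<'E'
from h import *
s=load("j0_side.npz"); crop(s["img"],240,150,400,250,5,"pics/j1.png")
E
```

```text
t 9.07 tcp [ 0.6768 -0.0927  0.1419] F [ 0.1  -0.3   0.98] w 0.0603 j [   9.7   32.6   -7.    76.2    4.    71.1 -115.1]
[[-0.886, 0.0053, -0.4637], [0.4637, -0.0005, -0.886], [-0.0049, -1.0, -0.0021]]
```

View pics/j_wrist.png

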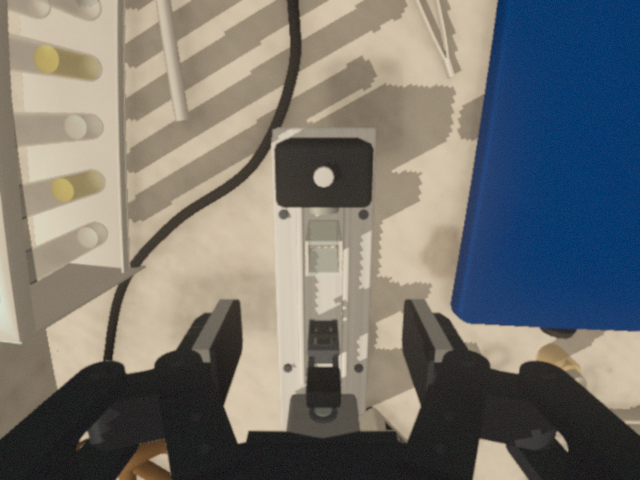

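View pics/j1.png

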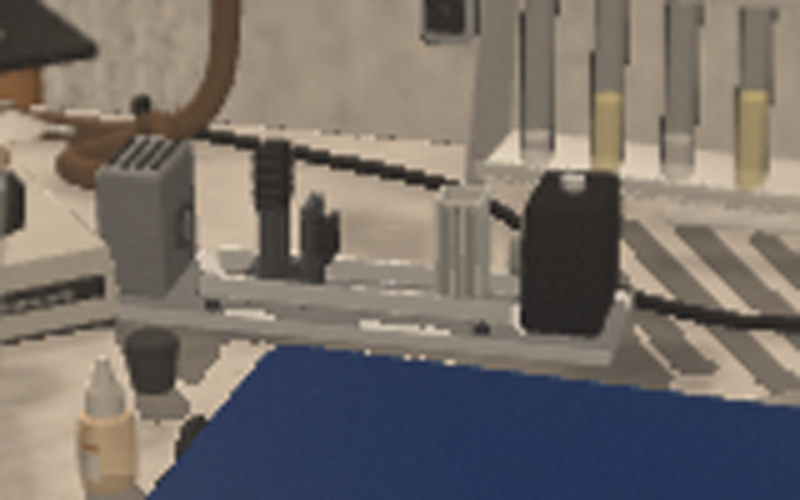

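The cell (rim about 307–340 × 242–274) stands square in the channel, short of the sleeve at (323,212). The keeper grip block is near (323,385).

```bash
python3 - <<'E'
from h import *
c=load("j_wrist.npz"); crop(c["img"],270,200,380,430,2.6,"pics/j2.png")
E
python3 lsd.py j_wrist.npz 270 130 380 430 | cut -d] -f1,2
```

```text
[276.3 143.3 300.5 131.7] ang@z0,8,18,64 [87.3, 87.3, 87.3, 87.3
[336.8 319.4 340.7 403.2] ang@z0,8,18,64 [-24.5, -24.5, -24.5, -24.5
[275.7 201.9 274.2 145.6] ang@z0,8,18,64 [-27.8, -27.8, -27.8, -27.8
[321.9 206.7 283.1 206.3] ang@z0,8,18,64 [61.8, 61.8, 61.8, 61.8
[305.6 404.4 304.8 311.8] ang@z0,8,18,64 [-27.9, -27.9, -27.9, -27.9
[286.  428.3 290.3 395.6] ang@z0,8,18,64 [-35.3, -35.3, -35.3, -35.3
[293.1 137.2 363.1 137.2] ang@z0,8,18,64 [62.4, 62.4, 62.4, 62.4
[364.4 206.4 336.8 206.9] ang@z0,8,18,64 [63.7, 63.7, 63.7, 63.7
[372.6 150.6 371.1 200.7] ang@z0,8,18,64 [-27.6, -27.6, -27.6, -27.6
[366.4 358.  368.2 319.4] ang@z0,8,18,64 [-28.0, -28.0, -28.0, -28.0
[308.3 270.6 307.7 243.1] ang@z0,8,18,64 [-26.9, -26.9, -26.9, -26.9
[345.6 375.6 345.8 353.1] ang@z0,8,18,64 [-27.0, -27.0, -27.0, -27.0
[301.9 311.9 300.5 210.6] ang@z0,8,18,64 [-27.7, -27.7, -27.7, -27.7
[347.1 299.4 347.9 249.3] ang@z0,8,18,64 [-27.5, -27.5, -27.5, -27.5
[368.9 285.7 371.  231.8] ang@z0,8,18,64 [-27.8, -27.8, -27.8, -27.8
[340.6 240.2 304.4 240.5] ang@z0,8,18,64 [62.9, 62.9, 62.9, 62.9
[355.9 396.8 359.2 428.3] ang@z0,8,18,64 [-21.2, -21.2, -21.2, -21.2
[338.2 243.1 338.5 269.4] ang@z0,8,18,64 [-26.4, -26.4, -26.4, -26.4
[304.5 241.9 304.9 273.1] ang@z0,8,18,64 [-27.6, -27.6, -27.6, -27.6
[320.9 312.5 339.  304.8] ang@z0,8,18,64 [87.6, 87.6, 87.6, 87.6
[334.4 406.8 315.6 407.2] ang@z0,8,18,64 [63.6, 63.6, 63.6, 63.6
[336.9 271.9 310.6 271.9] ang@z0,8,18,64 [62.5, 62.5, 62.5, 62.5
[274.3 263.1 277.  339.4] ang@z0,8,18,64 [-27.7, -27.7, -27.7, -27.7
[335.6 349.9 310.6 349.7] ang@z0,8,18,64 [61.9, 61.9, 61.9, 61.9
```

View pics/j2.png

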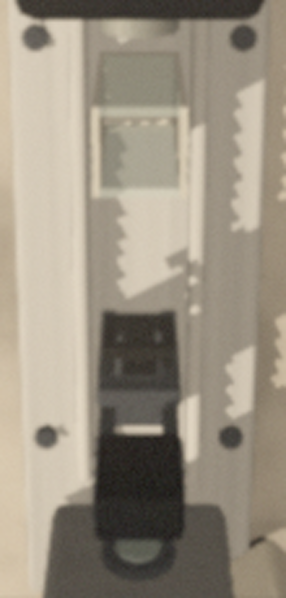

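```bash
python3 - <<'E'
from h import *
c=load("j_wrist.npz"); p=(c["tp"],c["tr"])
th=np.radians(-27.6); a=np.array([np.cos(th),np.sin(th),0]); b=np.array([-a[1],a[0],0])
O=np.array([0.6384,-0.0730,0])
def bc(q,z): W=onplane(c,q,z,p); return (np.c_[(W-O)@a,(W-O)@b]*1000).round(1).tolist()
P=cloud(c,p)
for v in range(204,420,4):
    q=P[v,323]; print(v,((q-O)@a*1000).round(1),(q[2]*1000).round(1),end=" | ")
print()
print("TCP",((c["tp"]-O)@a*1000).round(1),((c["tp"]-O)@b*1000).round(1))
print("grip back top",bc([(334.4,406.8),(315.6,407.2)],.072),"sides",bc([(305.6,404.4),(340.7,403.2)],.072))
print("cell rim top",bc([(304.5,241.9),(340.6,240.2),(338.5,272),(304.9,273.1)],.058))
print("plate",bc([(368.9,285.7),(371,231.8),(274.3,263.1),(277,339.4)],.008),"det front",bc([(321.9,206.7),(364,206.4)],.064),"back",bc([(293,137.2),(363,137.2)],.064))
print("sleeve end",bc([(323,215)],.033), "screws", bc(np.array([(36,37),(243,37),(46,436),(231,436)])/2.6+[270,200],.008))
E
```

```text
204 72.9 63.7 | 208 66.3 41.9 | 212 63.9 41.5 | 216 54.0 8.1 | 220 51.6 9.4 | 224 51.6 20.3 | 228 51.5 29.9 | 232 51.6 39.6 | 236 51.7 48.4 | 240 51.7 56.5 | 244 50.0 58.4 | 248 33.6 12.8 | 252 33.7 21.6 | 256 33.6 29.5 | 260 33.7 37.3 | 264 33.6 44.2 | 268 33.3 50.1 | 272 33.6 57.4 | 276 12.4 8.7 | 280 9.5 8.7 | 284 6.4 8.2 | 288 3.4 8.1 | 292 0.2 7.6 | 296 -3.1 6.9 | 300 -5.8 7.8 | 304 -8.8 7.8 | 308 -11.6 8.4 | 312 -14.6 8.5 | 316 -18.2 7.5 | 320 -21.5 7.1 | 324 -14.1 27.2 | 328 -17.9 25.6 | 332 -13.0 39.9 | 336 -15.2 41.1 | 340 -19.1 39.2 | 344 -34.4 18.0 | 348 -20.6 46.2 | 352 -22.0 48.5 | 356 -24.9 48.5 | 360 -46.9 18.4 | 364 -56.6 8.4 | 368 -33.8 48.0 | 372 -33.1 53.3 | 376 -32.9 57.8 | 380 -33.3 61.2 | 384 -32.6 66.1 | 388 -33.5 68.7 | 392 -33.8 71.9 | 396 -36.7 71.7 | 400 -38.6 72.8 | 404 -42.2 71.8 | 408 -76.8 31.9 | 412 -75.9 37.2 | 416 -77.3 39.5 | 
TCP 43.2 0.3
grip back top [[-43.9, -6.9], [-44.2, 3.9]] sides [[-42.3, 9.7], [-41.4, -10.5]]
cell rim top [[51.1, 9.7], [52.0, -9.7], [33.8, -8.8], [33.2, 9.7]]
plate [[5.0, -31.8], [43.3, -32.0], [21.4, 32.5], [-36.6, 32.6]] det front [[71.6, 0.3], [71.7, -21.2]] back [[106.2, 14.4], [106.2, -19.8]]
sleeve end [[60.2, -0.3]] screws [[55.1, 25.2], [55.1, -26.7], [-60.1, 25.6], [-60.1, -26.7]]
```

```bash
python3 - <<'E'
from h import *
T=np.array([0.6039,-0.0555])
for f in ["a_top.npz","a_side.npz"]:
    c=load(f); P=cloud(c).reshape(-1,3)
    m=(P[:,2]>0.1)&(P[:,2]<0.6)&(np.hypot(*(P[:,:2]-T).T)<0.13)&(P[:,1]<0.3)
    Q=P[m]; d=np.hypot(*(Q[:,:2]-T).T); i=np.argsort(d)
    print(f,len(d)); 
    for k in i[:40:4]: print(d[k].round(3),Q[k].round(3))
E
python3 goto.py 0.6039 -0.0555 0.13 -117.6
```

```text
a_top.npz 1218
0.071 [ 0.533 -0.053  0.122]
0.073 [ 0.531 -0.055  0.122]
0.073 [ 0.531 -0.046  0.121]
0.075 [ 0.529 -0.053  0.123]
0.075 [ 0.529 -0.047  0.125]
0.077 [ 0.529 -0.039  0.124]
0.077 [ 0.527 -0.056  0.124]
0.078 [ 0.529 -0.034  0.122]
0.078 [ 0.529 -0.031  0.121]
0.079 [ 0.531 -0.026  0.192]
a_side.npz 1167
0.071 [ 0.533 -0.052  0.122]
0.073 [ 0.532 -0.045  0.122]
0.074 [ 0.53  -0.058  0.117]
0.075 [ 0.529 -0.054  0.118]
0.077 [ 0.529 -0.037  0.122]
0.078 [ 0.526 -0.059  0.12 ]
0.079 [ 0.53  -0.028  0.186]
0.08 [ 0.524 -0.054  0.117]
0.08 [ 0.528 -0.03   0.187]
0.081 [ 0.528 -0.029  0.184]
t 9.125 pos [ 0.6762 -0.0926  0.14  ] ang -117.63 w 0.06009398359893499 F [ 0.18  0.09 -0.82]
shift [8.13 0.97 0.06] rot_y -0.0
```

move_arm(
  linear=[
    [2, 0, 0],
    [5, 0, 0],
    [7.5, 0, 0],
    [8.2, 0, 0.05],
    [8.2, 0, 0.05],
  ],
  rot=[
    [0, 0, 0],
    [0, 0, 0],
    [0, 0, 0],
    [0, 0, 0],
    [0, 0, 0],
  ],
  gripper=[0.7, 0.7, 0.7, 0.7, 0.7],
)

```text
time: 9.75
tool_pos: [0.6023, -0.0552, 0.1374]
tcp_rot: [[-0.886, -0.001, -0.464], [0.464, -0.0, -0.886], [0.0, -1.0, 0.0]]
wrist_force: [0.7, 0.3, 0.1]
gripper_width: 0.0598
```

```bash
python3 snap.py k0 side>/dev/null; python3 snap.py k wrist; python3 goto.py 0.6036 -0.0551 0.057 -117.6
```

```text
t 9.8 tcp [ 0.6027 -0.0556  0.1375] F [-0.62 -0.51  0.21] w 0.0597 j [   8.5   24.    -8.2   89.9    3.6   66.4 -118.1]
[[-0.8858, -0.0002, -0.4641], [0.4641, -0.0002, -0.8858], [0.0001, -1.0, 0.0003]]
t 9.85 pos [ 0.603  -0.0557  0.1376] ang -117.67 w 0.059915918585630605 F [-1.04 -0.35 -0.05]
shift [-0.03  8.06 -0.09] rot_y -0.001
```

View pics/k_wrist.png

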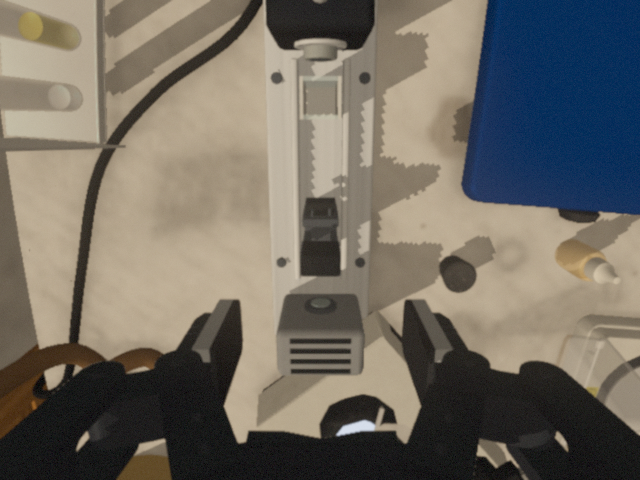

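View pics/k0_side.png

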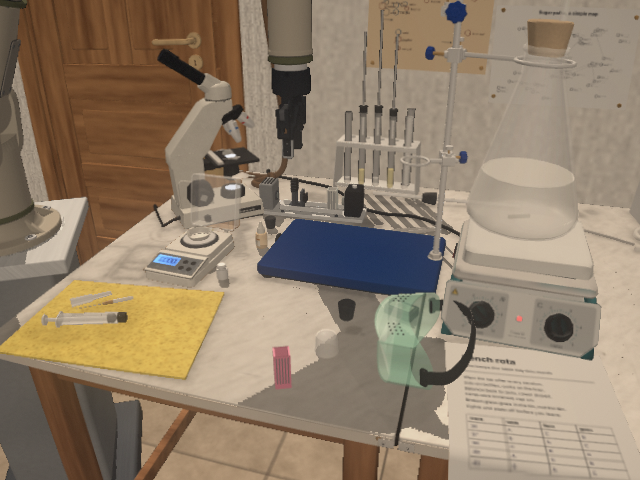

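```bash
python3 - <<'E'
from h import *
c=load("k_wrist.npz"); p=(c["tp"],c["tr"])
th=np.radians(-27.6); a=np.array([np.cos(th),np.sin(th),0]); b=np.array([-a[1],a[0],0])
O=np.array([0.6384,-0.0730,0])
P=cloud(c,p); crop(c["img"],260,20,390,150,4,"pics/k1.png")
for u in (320,):
  for v in list(range(28,124,4))+list(range(195,284,4)):
    q=P[v,u]; print(v,((q-O)@a*1000).round(1),(q[2]*1000).round(1),end=" | ")
print()
# grip top pixels
m=(P[...,2]>0.066)&(P[...,2]<0.078); A=(P-O)@a*1000; B=(P-O)@b*1000
g=m&(A>-60)&(A<-20)&(abs(B)<20); print("grip top a",np.percentile(A[g],[2,50,98]).round(1),"b",np.percentile(B[g],[2,50,98]).round(1),g.sum())
s=(A>50)&(A<69)&(P[...,2]>0.026)&(P[...,2]<0.044)&(abs(B)<11); print("sleeve a",np.percentile(A[s],[2,10,50,98]).round(1),"b",np.percentile(B[s],[2,50,98]).round(1),s.sum())
for v in (44,48,52,56,60): print(v,[(u,A[v,u].round(1),(P[v,u,2]*1e3).round(1)) for u in (308,320,332)])
E
```

```text
28 72.0 62.4 | 32 71.0 59.0 | 36 70.1 53.9 | 40 69.8 45.7 | 44 68.7 40.8 | 48 66.6 41.8 | 52 64.8 41.4 | 56 62.7 42.0 | 60 62.3 30.9 | 64 63.1 7.5 | 68 61.0 6.4 | 72 58.6 7.2 | 76 51.5 57.7 | 80 49.7 58.3 | 84 49.6 36.4 | 88 49.3 11.0 | 92 47.0 11.1 | 96 44.6 13.6 | 100 42.5 12.3 | 104 40.2 12.7 | 108 37.9 12.3 | 112 35.6 12.5 | 116 33.0 57.3 | 120 31.0 8.1 | 195 -15.0 7.7 | 199 -13.8 27.0 | 203 -13.4 41.2 | 207 -15.7 40.9 | 211 -18.0 40.7 | 215 -20.5 39.8 | 219 -20.7 48.7 | 223 -23.0 48.5 | 227 -33.2 18.0 | 231 -35.9 17.7 | 235 -38.3 18.2 | 239 -40.8 18.6 | 243 -33.6 51.0 | 247 -33.0 59.9 | 251 -33.4 65.5 | 255 -33.6 71.6 | 259 -35.7 71.6 | 263 -37.5 72.4 | 267 -39.7 72.2 | 271 -42.2 71.2 | 275 -44.2 71.6 | 279 -72.1 7.4 | 283 -74.6 8.4 | 
grip top a [-44.7 -38.1 -33.2] b [-10.   -0.3   9.7] 1028
sleeve a [62.  62.3 65.6 68.8] b [-9.9 -0.4  9.8] 628
44 [(308, np.float64(68.6), np.float64(41.3)), (320, np.float64(68.7), np.float64(40.8)), (332, np.float64(68.8), np.float64(40.4))]
48 [(308, np.float64(67.1), np.float64(38.5)), (320, np.float64(66.6), np.float64(41.8)), (332, np.float64(67.2), np.float64(37.8))]
52 [(308, np.float64(65.2), np.float64(38.7)), (320, np.float64(64.8), np.float64(41.4)), (332, np.float64(65.0), np.float64(39.5))]
56 [(308, np.float64(63.2), np.float64(38.7)), (320, np.float64(62.7), np.float64(42.0)), (332, np.float64(63.2), np.float64(38.8))]
60 [(308, np.float64(65.4), np.float64(7.4)), (320, np.float64(62.3), np.float64(30.9)), (332, np.float64(65.2), np.float64(8.7))]
```

View pics/k1.png

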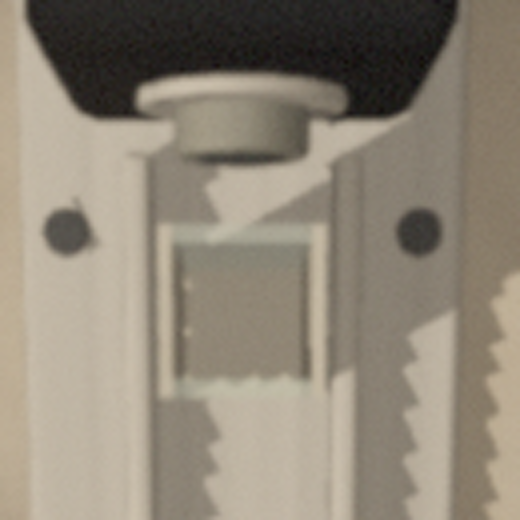

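move_arm(
  linear=[
    [0, 2.5, -0.1],
    [0, 5, -0.1],
    [0, 7, -0.1],
    [0, 8, -0.1],
    [0, 8, -0.1],
  ],
  rot=[
    [0, 0, 0],
    [0, 0, 0],
    [0, 0, 0],
    [0, 0, 0],
    [0, 0, 0],
  ],
  gripper=[0.7, 0.7, 0.7, 0.7, 0.7],
)

```text
time: 10.48
tool_pos: [0.6028, -0.0544, 0.0572]
tcp_rot: [[-0.886, -0.001, -0.464], [0.464, 0.0, -0.886], [0.001, -1.0, 0.0]]
wrist_force: [0.3, -0.2, 1.0]
gripper_width: 0.0597
```

```bash
python3 snap.py l wrist; python3 goto.py 0.6036 -0.0551 0.057 -117.6
```

```text
t 10.47 tcp [ 0.6028 -0.0544  0.0572] F [ 0.31 -0.21  1.02] w 0.0597 j [   8.2   28.8   -8.    94.     4.5   57.6 -118.9]
[[-0.8858, -0.0012, -0.464], [0.464, 0.0001, -0.8858], [0.0011, -1.0, 0.0004]]
t 10.525 pos [ 0.6033 -0.0543  0.0581] ang -117.64 w 0.05990498572421207 F [0.04 0.4  0.02]
shift [-0.06  0.11  0.06] rot_y -0.001
```

View pics/l_wrist.png

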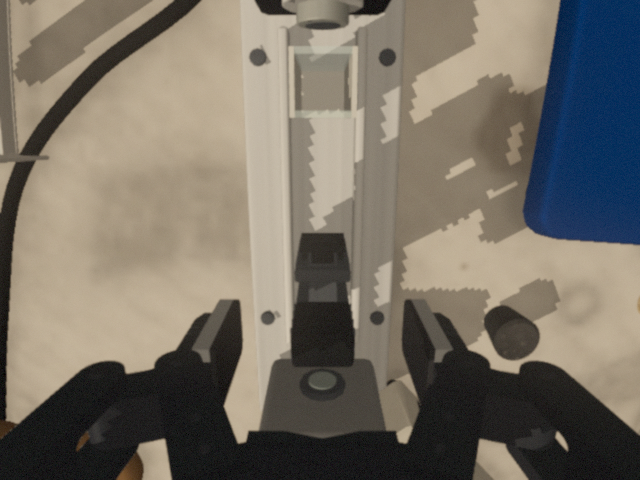

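The grip block (292–354 × 303–366) is centred between the pads, so I'll close on it.

move_arm(
  linear=[
    [0, 0, 0.05],
    [0, 0, 0.05],
    [0, 0, 0.05],
    [0, 0, 0.05],
    [0, 0, 0.05],
  ],
  rot=[
    [0, 0, 0],
    [0, 0, 0],
    [0, 0, 0],
    [0, 0, 0],
    [0, 0, 0],
  ],
  gripper=[0.15, 0.15, 0.15, 0.15, 0.15],
  grip_force=45,
)

```text
time: 11.15
tool_pos: [0.6032, -0.0546, 0.0588]
tcp_rot: [[-0.886, 0.001, -0.464], [0.464, -0.0, -0.886], [-0.001, -1.0, -0.0]]
wrist_force: [-1.9, 0.1, 4.9]
gripper_width: 0.0194
```

```bash
cat > fs.py <<'E'
from plant import *
import numpy as np
th=np.radians(-27.6); a=np.array([np.cos(th),np.sin(th),0]); b=np.array([-a[1],a[0],0])
O=np.array([0.6384,-0.0730,0])
s=get_state(); p=s["tool_pos"]-O; F=np.array(s["wrist_force"])
print("t",round(s["time"],2),"a,b,z mm",(p@a*1e3).round(2),(p@b*1e3).round(2),(p[2]*1e3).round(2),"Fa,Fb,Fz",(F@a).round(2),(F@b).round(2),F[2].round(2),"w",round(s["gripper_width"]*1e3,1))
E
python3 fs.py
```

```text
t 11.15 a,b,z mm -39.73 -0.06 58.77 Fa,Fb,Fz -1.69 -0.81 4.87 w 19.4
```

move_arm(
  linear=[
    [-0.4, 0, 0],
    [-0.8, 0, 0],
    [-1.2, 0, 0],
    [-1.6, 0, 0],
    [-2.0, 0, 0],
  ],
  rot=[
    [0, 0, 0],
    [0, 0, 0],
    [0, 0, 0],
    [0, 0, 0],
    [0, 0, 0],
  ],
  gripper=[0.15, 0.15, 0.15, 0.15, 0.15],
)

```text
time: 11.78
tool_pos: [0.6195, -0.0633, 0.0587]
tcp_rot: [[-0.886, -0.002, -0.463], [0.463, 0.001, -0.886], [0.002, -1.0, 0.0]]
wrist_force: [-10.1, 1.9, 11.9]
gripper_width: 0.0194
```

```bash
python3 fs.py
```

```text
t 11.78 a,b,z mm -21.22 -0.11 58.74 Fa,Fb,Fz -9.87 -3.0 11.94 w 19.4
```

move_arm(
  linear=[
    [-0.4, 0, 0],
    [-0.8, 0, 0],
    [-1.2, 0, 0],
    [-1.6, 0, 0],
    [-2.0, 0, 0],
  ],
  rot=[
    [0, 0, 0],
    [0, 0, 0],
    [0, 0, 0],
    [0, 0, 0],
    [0, 0, 0],
  ],
  gripper=[0.15, 0.15, 0.15, 0.15, 0.15],
)

```text
time: 12.4
tool_pos: [0.6373, -0.0725, 0.0588]
tcp_rot: [[-0.886, -0.002, -0.463], [0.463, 0.001, -0.886], [0.002, -1.0, 0.0]]
wrist_force: [-8.2, 2.7, 11.8]
gripper_width: 0.0187
```

```bash
python3 fs.py; python3 snap.py m wrist; python3 fs.py
```

```text
t 12.4 a,b,z mm -1.19 -0.09 58.76 Fa,Fb,Fz -8.57 -1.4 11.82 w 18.7
t 12.4 tcp [ 0.6373 -0.0725  0.0588] F [-8.24  2.73 11.82] w 0.0187 j [   9.    32.5   -7.5   87.8    4.6   60.1 -117.2]
[[-0.8862, -0.0017, -0.4633], [0.4633, 0.0006, -0.8862], [0.0018, -1.0, 0.0002]]
t 12.45 a,b,z mm -0.59 -0.12 58.77 Fa,Fb,Fz -5.75 -2.14 9.66 w 19.1
```

View pics/m_wrist.png

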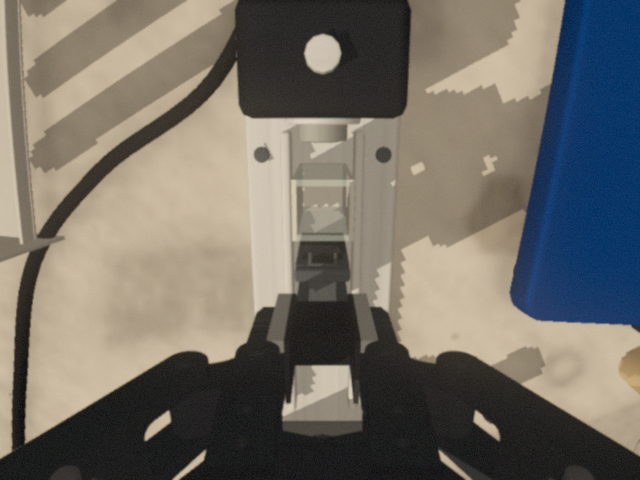

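move_arm(
  linear=[
    [-0.2, 0, 0],
    [-0.4, 0, 0],
    [-0.6, 0, 0],
    [-0.8, 0, 0],
    [-0.9, 0, 0],
  ],
  rot=[
    [0, 0, 0],
    [0, 0, 0],
    [0, 0, 0],
    [0, 0, 0],
    [0, 0, 0],
  ],
  gripper=[0.15, 0.15, 0.15, 0.15, 0.15],
)

```text
time: 13.08
tool_pos: [0.6455, -0.0768, 0.0588]
tcp_rot: [[-0.886, -0.001, -0.463], [0.463, 0.0, -0.886], [0.001, -1.0, 0.0]]
wrist_force: [-7.3, 1.3, 9.9]
gripper_width: 0.0193
```

```bash
python3 fs.py; python3 snap.py n wrist; python3 snap.py n0 side; python3 fs.py; python3 - <<'E'
from h import *
s=load("n0_side.npz"); crop(s["img"],240,150,400,250,5,"pics/n1.png")
c=load("n_wrist.npz"); crop(c["img"],230,80,430,300,3,"pics/n2.png")
E
```

```text
t 13.07 a,b,z mm 8.06 -0.12 58.77 Fa,Fb,Fz -7.08 -2.19 9.93 w 19.3
t 13.07 tcp [ 0.6455 -0.0768  0.0588] F [-7.29  1.34  9.93] w 0.0193 j [   9.2   33.4   -7.4   86.3    4.6   60.6 -116.8]
[[-0.8861, -0.0011, -0.4634], [0.4634, 0.0005, -0.8861], [0.0012, -1.0, 0.0001]]
t 13.12 tcp [ 0.6456 -0.0769  0.0588] F [-6.88  1.13  9.5 ] w 0.0193 j [   9.2   33.5   -7.4   86.3    4.6   60.6 -116.8]
[[-0.8861, -0.0009, -0.4636], [0.4636, 0.0005, -0.8861], [0.001, -1.0, 0.0]]
t 13.18 a,b,z mm 8.23 -0.15 58.79 Fa,Fb,Fz -6.31 -1.93 9.11 w 18.9
```

View pics/n2.png

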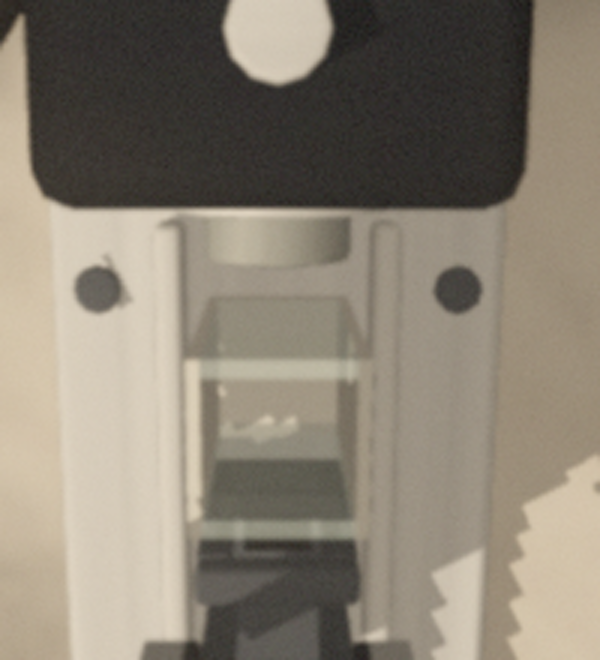

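View pics/n1.png

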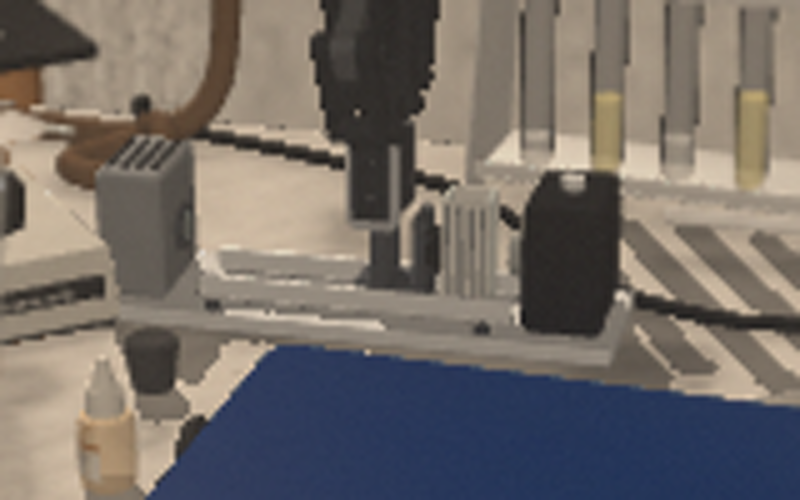

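move_arm(
  linear=[
    [-0.06, 0, 0],
    [-0.12, 0, 0],
    [-0.18, 0, 0],
    [-0.24, 0, 0],
    [-0.3, 0, 0],
  ],
  rot=[
    [0, 0, 0],
    [0, 0, 0],
    [0, 0, 0],
    [0, 0, 0],
    [0, 0, 0],
  ],
  gripper=[0.15, 0.15, 0.15, 0.15, 0.15],
)

```text
time: 13.8
tool_pos: [0.6482, -0.0782, 0.0588]
tcp_rot: [[-0.886, -0.001, -0.464], [0.464, 0.0, -0.886], [0.001, -1.0, 0.0]]
wrist_force: [-7.2, 1.5, 9.4]
gripper_width: 0.019
```

```bash
python3 fs.py; python3 snap.py o wrist; python3 fs.py; python3 - <<'E'
from h import *
c=load("o_wrist.npz"); crop(c["img"],230,80,430,300,3,"pics/o2.png")
E
```

```text
t 13.8 a,b,z mm 11.08 -0.13 58.78 Fa,Fb,Fz -7.09 -1.96 9.36 w 19.0
t 13.8 tcp [ 0.6482 -0.0782  0.0588] F [-7.19  1.55  9.36] w 0.019 j [   9.3   33.7   -7.3   85.8    4.6   60.8 -116.7]
[[-0.8861, -0.001, -0.4635], [0.4635, 0.0005, -0.8861], [0.0011, -1.0, 0.0]]
t 13.85 a,b,z mm 11.18 -0.12 58.79 Fa,Fb,Fz -6.43 -2.75 8.57 w 19.3
```

View pics/o2.png

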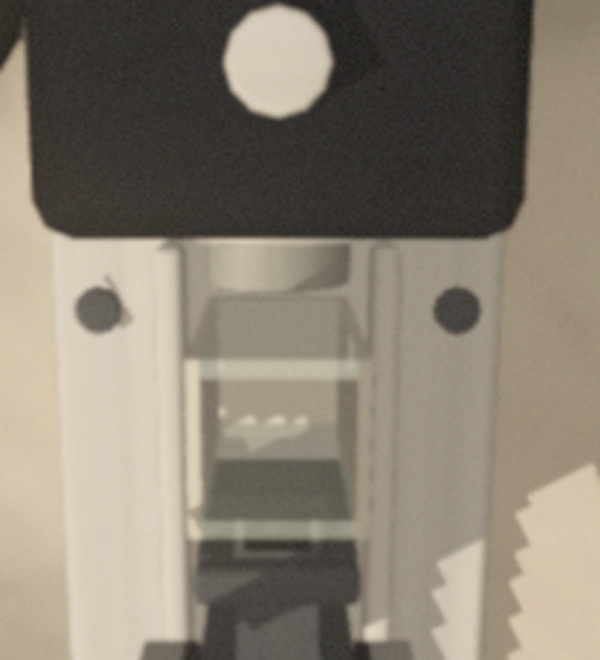

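move_arm(
  linear=[
    [-0.04, 0, 0],
    [-0.08, 0, 0],
    [-0.12, 0, 0],
    [-0.16, 0, 0],
    [-0.2, 0, 0],
  ],
  rot=[
    [0, 0, 0],
    [0, 0, 0],
    [0, 0, 0],
    [0, 0, 0],
    [0, 0, 0],
  ],
  gripper=[0.15, 0.15, 0.15, 0.15, 0.15],
)

```text
time: 14.48
tool_pos: [0.6499, -0.0792, 0.0588]
tcp_rot: [[-0.886, -0.001, -0.463], [0.463, 0.0, -0.886], [0.001, -1.0, 0.0]]
wrist_force: [-6.1, 2.4, 10.3]
gripper_width: 0.0191
```

```bash
python3 fs.py; python3 snap.py p wrist; python3 - <<'E'
from h import *
c=load("p_wrist.npz"); crop(c["img"],230,80,430,300,3,"pics/p2.png")
E
python3 fs.py
```

```text
t 14.47 a,b,z mm 13.08 -0.11 58.79 Fa,Fb,Fz -6.49 -0.69 10.28 w 19.1
t 14.47 tcp [ 0.6499 -0.0792  0.0588] F [-6.07  2.4  10.28] w 0.0191 j [   9.3   33.9   -7.3   85.5    4.6   60.9 -116.6]
[[-0.8861, -0.0009, -0.4634], [0.4634, 0.0004, -0.8861], [0.001, -1.0, 0.0001]]
t 14.53 a,b,z mm 13.15 -0.1 58.81 Fa,Fb,Fz -6.4 -2.1 9.61 w 19.4
```

View pics/p2.png

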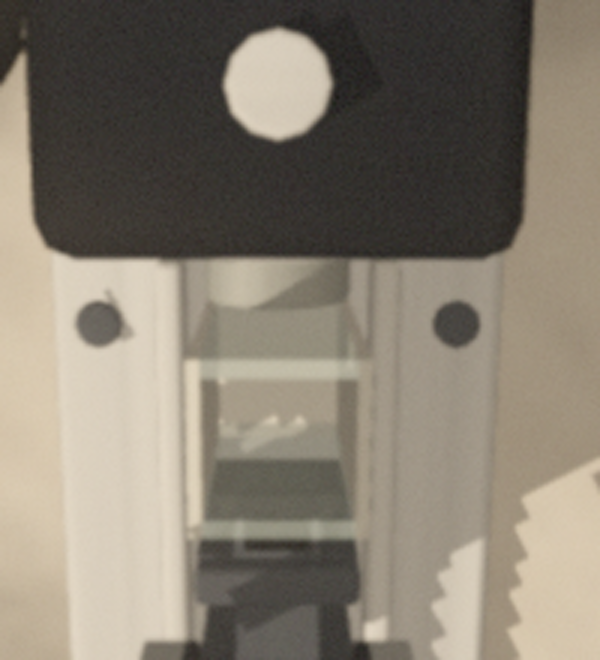

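move_arm(
  linear=[
    [-0.03, 0, 0],
    [-0.06, 0, 0],
    [-0.09, 0, 0],
    [-0.12, 0, 0],
    [-0.15, 0, 0],
  ],
  rot=[
    [0, 0, 0],
    [0, 0, 0],
    [0, 0, 0],
    [0, 0, 0],
    [0, 0, 0],
  ],
  gripper=[0.15, 0.15, 0.15, 0.15, 0.15],
)

```text
time: 15.15
tool_pos: [0.6513, -0.0799, 0.0588]
tcp_rot: [[-0.886, -0.001, -0.464], [0.464, 0.0, -0.886], [0.001, -1.0, 0.0]]
wrist_force: [-7.1, 0.7, 9.3]
gripper_width: 0.0188
```

```bash
python3 fs.py
```

```text
t 15.15 a,b,z mm 14.61 -0.13 58.79 Fa,Fb,Fz -6.59 -2.67 9.33 w 18.8
```

move_arm(
  linear=[
    [-0.02, 0, 0],
    [-0.04, 0, 0],
    [-0.06, 0, 0],
    [-0.08, 0, 0],
    [-0.1, 0, 0],
  ],
  rot=[
    [0, 0, 0],
    [0, 0, 0],
    [0, 0, 0],
    [0, 0, 0],
    [0, 0, 0],
  ],
  gripper=[0.15, 0.15, 0.15, 0.15, 0.15],
)

```text
time: 15.78
tool_pos: [0.6522, -0.0804, 0.0588]
tcp_rot: [[-0.886, -0.001, -0.464], [0.464, 0.0, -0.886], [0.001, -1.0, 0.0]]
wrist_force: [-6.7, 1.9, 9.7]
gripper_width: 0.0193
```

```bash
python3 fs.py; python3 snap.py q wrist; python3 - <<'E'
from h import *
c=load("q_wrist.npz"); crop(c["img"],230,80,430,300,3,"pics/q2.png")
E
python3 fs.py
```

```text
t 15.78 a,b,z mm 15.61 -0.14 58.78 Fa,Fb,Fz -6.87 -1.41 9.71 w 19.3
t 15.78 tcp [ 0.6522 -0.0804  0.0588] F [-6.74  1.93  9.71] w 0.0193 j [   9.3   34.2   -7.3   85.1    4.6   61.1 -116.5]
[[-0.8861, -0.0009, -0.4635], [0.4635, 0.0004, -0.8861], [0.001, -1.0, 0.0001]]
t 15.82 a,b,z mm 15.65 -0.15 58.78 Fa,Fb,Fz -6.01 -1.59 9.28 w 19.0
```

View pics/q2.png

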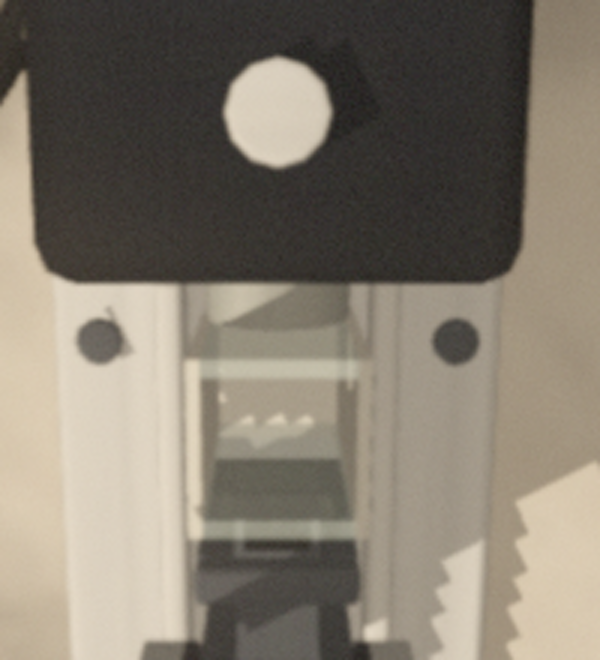

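move_arm(
  linear=[
    [-0.02, 0, 0],
    [-0.04, 0, 0],
    [-0.06, 0, 0],
    [-0.08, 0, 0],
    [-0.1, 0, 0],
  ],
  rot=[
    [0, 0, 0],
    [0, 0, 0],
    [0, 0, 0],
    [0, 0, 0],
    [0, 0, 0],
  ],
  gripper=[0.15, 0.15, 0.15, 0.15, 0.15],
)

```text
time: 16.45
tool_pos: [0.6528, -0.0807, 0.0588]
tcp_rot: [[-0.886, -0.001, -0.463], [0.463, 0.001, -0.886], [0.002, -1.0, 0.0]]
wrist_force: [-8.3, 2.6, 10.5]
gripper_width: 0.019
```

```bash
python3 fs.py
```

```text
t 16.45 a,b,z mm 16.33 -0.11 58.76 Fa,Fb,Fz -8.59 -1.59 10.51 w 19.0
```

move_arm(
  linear=[
    [-0.02, 0, 0],
    [-0.04, 0, 0],
    [-0.06, 0, 0],
    [-0.08, 0, 0],
    [-0.1, 0, 0],
  ],
  rot=[
    [0, 0, 0],
    [0, 0, 0],
    [0, 0, 0],
    [0, 0, 0],
    [0, 0, 0],
  ],
  gripper=[0.15, 0.15, 0.15, 0.15, 0.15],
)

```text
time: 17.08
tool_pos: [0.6532, -0.0809, 0.0588]
tcp_rot: [[-0.886, -0.002, -0.463], [0.463, 0.001, -0.886], [0.003, -1.0, 0.0]]
wrist_force: [-10.0, 2.9, 13.1]
gripper_width: 0.0192
```

```bash
python3 fs.py
```

```text
t 17.07 a,b,z mm 16.81 -0.13 58.77 Fa,Fb,Fz -10.23 -2.12 13.08 w 19.2
```

move_arm(
  linear=[
    [-0.02, 0, 0],
    [-0.04, 0, 0],
    [-0.06, 0, 0],
    [-0.08, 0, 0],
    [-0.08, 0, 0],
  ],
  rot=[
    [0, 0, 0],
    [0, 0, 0],
    [0, 0, 0],
    [0, 0, 0],
    [0, 0, 0],
  ],
  gripper=[0.15, 0.15, 0.15, 0.15, 0.15],
)

```text
time: 17.7
tool_pos: [0.6536, -0.0811, 0.0588]
tcp_rot: [[-0.886, -0.003, -0.463], [0.463, 0.001, -0.886], [0.003, -1.0, 0.001]]
wrist_force: [-12.5, 2.5, 14.2]
gripper_width: 0.0193
```

```bash
python3 fs.py
```

```text
t 17.7 a,b,z mm 17.19 -0.11 58.75 Fa,Fb,Fz -12.22 -3.52 14.21 w 19.3
```

move_arm(
  linear=[
    [-0.02, 0, 0],
    [-0.04, 0, 0],
    [-0.04, 0, 0],
    [-0.04, 0, 0],
    [-0.04, 0, 0],
  ],
  rot=[
    [0, 0, 0],
    [0, 0, 0],
    [0, 0, 0],
    [0, 0, 0],
    [0, 0, 0],
  ],
  gripper=[0.15, 0.15, 0.15, 0.15, 0.15],
)

```text
time: 18.32
tool_pos: [0.6538, -0.0812, 0.0588]
tcp_rot: [[-0.886, -0.004, -0.463], [0.463, 0.001, -0.886], [0.004, -1.0, 0.001]]
wrist_force: [-13.0, 1.8, 15.2]
gripper_width: 0.019
```

```bash
python3 fs.py; python3 snap.py r wrist; python3 snap.py r0 side;python3 fs.py; python3 - <<'E'
from h import *
c=load("r_wrist.npz"); crop(c["img"],230,80,430,300,3,"pics/r2.png")
s=load("r0_side.npz"); crop(s["img"],240,150,400,250,5,"pics/r1.png")
E
```

```text
t 18.32 a,b,z mm 17.39 -0.13 58.76 Fa,Fb,Fz -12.39 -4.44 15.24 w 19.0
t 18.32 tcp [ 0.6538 -0.0812  0.0588] F [-13.04   1.8   15.24] w 0.019 j [   9.4   34.5   -7.2   84.6    4.6   61.4 -116.4]
[[-0.8863, -0.0036, -0.4631], [0.4631, 0.0011, -0.8863], [0.0037, -1.0, 0.0007]]
t 18.38 tcp [ 0.6537 -0.0812  0.0587] F [-13.91   3.01  14.21] w 0.019 j [   9.4   34.5   -7.2   84.6    4.6   61.4 -116.4]
[[-0.8863, -0.0036, -0.4631], [0.4631, 0.0011, -0.8863], [0.0037, -1.0, 0.0007]]
t 18.43 a,b,z mm 17.38 -0.09 58.76 Fa,Fb,Fz -12.85 -4.42 14.58 w 19.0
```

View pics/r2.png

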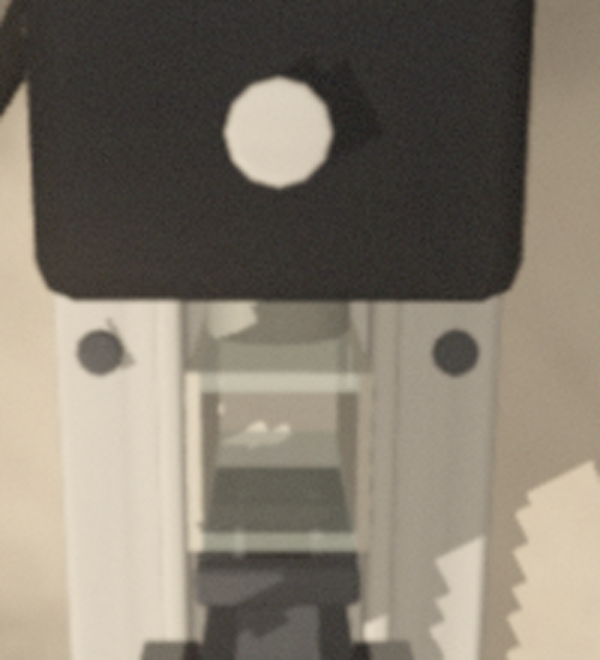

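View pics/r1.png

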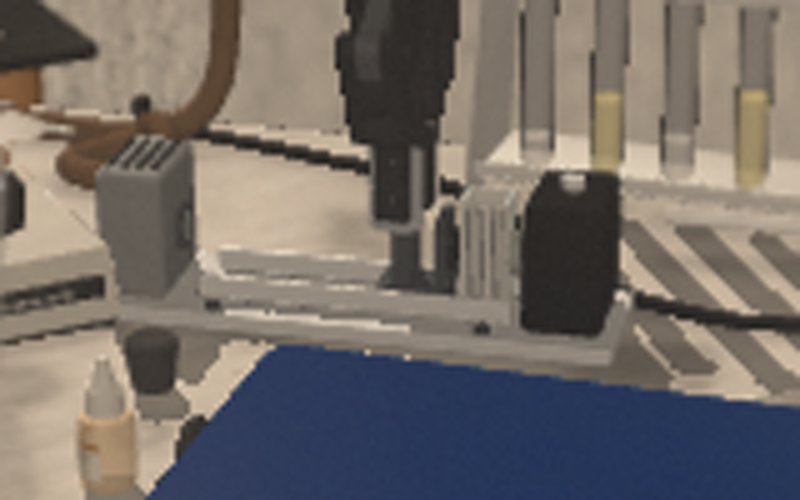

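move_arm(
  linear=[
    [0.04, 0, 0],
    [0.08, 0, 0],
    [0.12, 0, 0],
    [0.12, 0, 0],
    [0.12, 0, 0],
  ],
  rot=[
    [0, 0, 0],
    [0, 0, 0],
    [0, 0, 0],
    [0, 0, 0],
    [0, 0, 0],
  ],
  gripper=[0.15, 0.15, 0.15, 0.15, 0.15],
)

```text
time: 19.05
tool_pos: [0.6537, -0.0811, 0.0588]
tcp_rot: [[-0.886, -0.001, -0.463], [0.463, 0.001, -0.886], [0.001, -1.0, 0.0]]
wrist_force: [-7.7, 1.9, 10.3]
gripper_width: 0.0193
```

```bash
python3 fs.py
```

```text
t 19.05 a,b,z mm 17.33 -0.11 58.76 Fa,Fb,Fz -7.67 -1.92 10.32 w 19.3
```

move_arm(
  linear=[
    [0.04, 0, 0],
    [0.08, 0, 0],
    [0.1, 0, 0],
    [0.1, 0, 0],
    [0.1, 0, 0],
  ],
  rot=[
    [0, 0, 0],
    [0, 0, 0],
    [0, 0, 0],
    [0, 0, 0],
    [0, 0, 0],
  ],
  gripper=[0.15, 0.15, 0.15, 0.15, 0.15],
)

```text
time: 19.68
tool_pos: [0.6537, -0.0811, 0.0588]
tcp_rot: [[-0.886, 0.0, -0.464], [0.464, 0.0, -0.886], [-0.0, -1.0, -0.0]]
wrist_force: [-3.9, 0.1, 7.6]
gripper_width: 0.0196
```

```bash
python3 fs.py
```

```text
t 19.68 a,b,z mm 17.29 -0.14 58.78 Fa,Fb,Fz -3.52 -1.68 7.58 w 19.6
```

move_arm(
  linear=[
    [0, 0, 0],
    [0, 0, 0],
    [0, 0, 0],
    [0, 0, 0],
    [0, 0, 0],
  ],
  rot=[
    [0, 0, 0],
    [0, 0, 0],
    [0, 0, 0],
    [0, 0, 0],
    [0, 0, 0],
  ],
  gripper=[0.3, 0.45, 0.6, 0.6, 0.6],
)

```text
time: 20.3
tool_pos: [0.6536, -0.0812, 0.0578]
tcp_rot: [[-0.886, -0.0, -0.464], [0.464, 0.0, -0.886], [0.0, -1.0, -0.0]]
wrist_force: [0.6, -0.6, 0.2]
gripper_width: 0.051
```

```bash
python3 fs.py; python3 snap.py s wrist; python3 - <<'E'
from h import *
c=load("s_wrist.npz"); crop(c["img"],200,80,450,400,1.8,"pics/s2.png")
E
```

```text
t 20.3 a,b,z mm 17.27 -0.23 57.81 Fa,Fb,Fz 0.8 -0.26 0.17 w 51.0
t 20.3 tcp [ 0.6536 -0.0812  0.0578] F [ 0.59 -0.6   0.17] w 0.051 j [   9.4   34.4   -7.2   84.9    4.7   61.  -116.5]
[[-0.886, -0.0001, -0.4637], [0.4637, 0.0001, -0.886], [0.0001, -1.0, -0.0]]
```

View pics/s2.png

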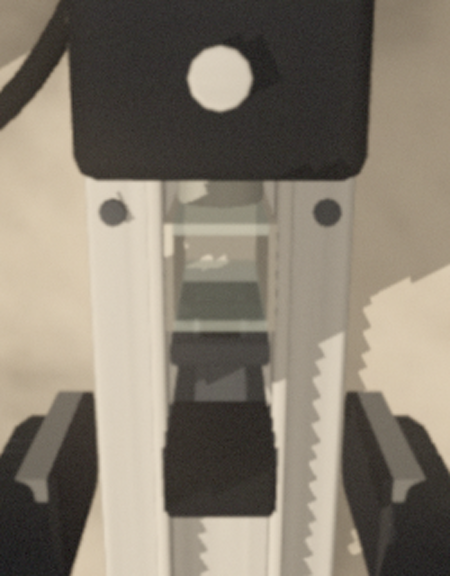

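Released: the block is free between the open fingers and the cell is still held. I'll retract straight up and check.

move_arm(
  linear=[
    [0, -1.5, 0],
    [0, -4, 0],
    [0, -7, 0],
    [0, -10, 0],
    [0, -12, 0],
  ],
  rot=[
    [0, 0, 0],
    [0, 0, 0],
    [0, 0, 0],
    [0, 0, 0],
    [0, 0, 0],
  ],
  gripper=[0.6, 0.6, 0.6, 0.6, 0.6],
)

```text
time: 20.98
tool_pos: [0.6543, -0.0812, 0.1811]
tcp_rot: [[-0.886, 0.003, -0.464], [0.464, -0.0, -0.886], [-0.003, -1.0, -0.001]]
wrist_force: [0.2, 0.7, -0.5]
gripper_width: 0.051
```

move_arm(
  linear=[
    [0, 0, 0],
    [0, 0, 0],
    [0, 0, 0],
    [0, 0, 0],
    [0, 0, 0],
  ],
  rot=[
    [0, 0, 0],
    [0, 0, 0],
    [0, 0, 0],
    [0, 0, 0],
    [0, 0, 0],
  ],
  gripper=[0.6, 0.6, 0.6, 0.6, 0.6],
)

```text
time: 21.6
tool_pos: [0.6535, -0.0812, 0.1774]
tcp_rot: [[-0.886, -0.001, -0.464], [0.464, 0.0, -0.886], [0.001, -1.0, 0.0]]
wrist_force: [0.2, -0.5, -0.1]
gripper_width: 0.0514
```

```bash
python3 snap.py u0 side; python3 snap.py u wrist; python3 lsd.py u_wrist.npz 280 150 380 330|cut -d, -f1,2,3; python3 - <<'E'
from h import *
s=load("u0_side.npz"); crop(s["img"],240,150,400,250,5,"pics/u1.png")
c=load("u_wrist.npz"); p=(c["tp"],c["tr"]); crop(c["img"],230,120,430,330,2.8,"pics/u2.png")
th=np.radians(-27.6); a=np.array([np.cos(th),np.sin(th),0]); b=np.array([-a[1],a[0],0]); O=np.array([0.6384,-0.0730,0])
P=cloud(c,p);A=(P-O)@a*1000;B=(P-O)@b*1000;Z=P[...,2]*1000
g=(Z>66)&(Z<78)&(abs(B)<15)&(A>0)&(A<40); print("grip a",np.percentile(A[g],[2,98]).round(1))
r=(Z>54)&(Z<62)&(abs(B)<14)&(A>35)&(A<70); print("cell top a",np.percentile(A[r],[2,98]).round(1),"b",np.percentile(B[r],[2,98]).round(1),"z",np.median(Z[r]).round(1))
E
```

```text
t 21.6 tcp [ 0.6535 -0.0812  0.1774] F [ 0.21 -0.51 -0.13] w 0.0514 j [   9.4   28.5   -7.5   77.9    3.7   73.9 -115.8]
[[-0.886, -0.0007, -0.4637], [0.4637, 0.0002, -0.886], [0.0007, -1.0, 0.0002]]
t 21.65 tcp [ 0.6535 -0.0812  0.1776] F [ 0.72 -0.44 -0.61] w 0.051 j [   9.4   28.5   -7.5   77.9    3.7   73.9 -115.8]
[[-0.886, -0.0004, -0.4637], [0.4637, 0.0001, -0.886], [0.0004, -1.0, 0.0001]]
[335.9 200.5 339.1 250.7] ang@z0,8,18
[336.9 250.9 305.6 251.2] ang@z0,8,18
[303.  280.6 302.9 208.1] ang@z0,8,18
[308.5 194.4 307.6 168.1] ang@z0,8,18
[335.3 165.6 334.8 194.4] ang@z0,8,18
[310.6 197.1 331.9 196.9] ang@z0,8,18
[305.6 230.4 308.4 211.7] ang@z0,8,18
[361.8 306.9 364.4 210.6] ang@z0,8,18
[303.4 326.9 302.9 281.8] ang@z0,8,18
[342.2 316.9 344.1 225.6] ang@z0,8,18
[338.1 162.2 305.6 163.2] ang@z0,8,18
[301.  199.4 301.4 155.6] ang@z0,8,18
[310.6 186.7 331.9 187.3] ang@z0,8,18
[338.6 186.9 338.9 164.4] ang@z0,8,18
[371.5 275.5 369.7 293.4] ang@z0,8,18
[308.4 328.6 336.4 314.8] ang@z0,8,18
[331.9 192.9 311.9 193. ] ang@z0,8,18
[304.9 165.6 304.9 194.4] ang@z0,8,18
[359.4 151.4 333.1 151.1] ang@z0,8,18
[334.4 203.8 309.4 203.4] ang@z0,8,18
[310.6 167.5 333.1 167.5] ang@z0,8,18
grip a [12.4 23.6]
cell top a [42.5 62.5] b [-10.2   9.7] z 57.8
```

View pics/u2.png

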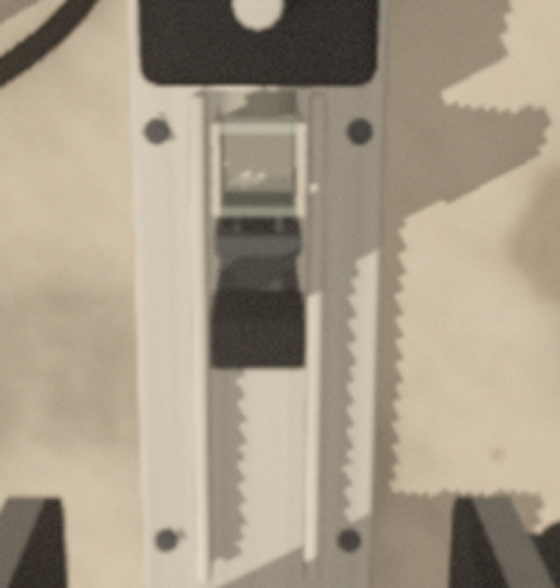

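View pics/u0_side.png

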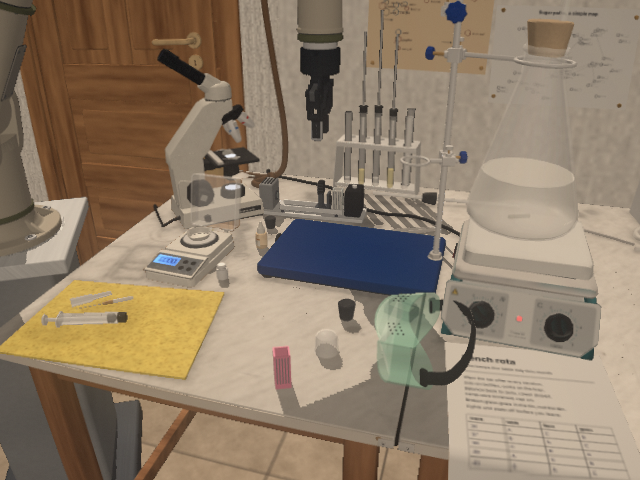

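The cell top spans 42.5–62.5 mm along the light path, against the sleeve end measured at about 62.2 mm. Its top is at z ≈ 58 mm and it sits square and centred. The bystanders look unmoved, so I'm handing in.

```bash
python3 -c "
from plant import *
job_done()"
```

```text
the job is handed in; nothing more can be done
```

The cell is clamped in the channel between the keeper's pad and the sleeve. I handed the job in at about 21.7 s of the 54 s limit; no verdict was reported.

**What I did**
- I gripped the cell by its ribbed sides at 25 N, set it down in the channel about 9 mm short of the sleeve, and let go.
- I then took the keeper's grip block and slid it forward slowly until the wrist force rose above its sliding level of about 6.7 N.
- I pressed to about 6 N on the cell by the wrist force, eased off the arm's push, opened the fingers and raised the arm clear.

**Last checks**
- **Cell:** it looked upright and square in the picture. Its top was at 57.8 mm, where 58 mm is expected, and it was centred within about 0.3 mm.
- **Contact:** the cell's front face measured 62.5 mm along the light path against about 62.2 mm for the sleeve end, so they touch within measuring error.
- **Keeper:** it travelled about 57 mm and did not slip back on release. The force left on the cell could not be measured directly. Pad compression of about 1 mm, from the grip position and the force rise, suggests about 6 N, the most the keeper's friction can hold.
- **Other things:** none appeared to have moved in the side view, and the wrist force was near zero after letting go.

**Disagreements**
- Camera estimates along the bench differed by 1–3 mm: the detector front read 71.7 mm against 70 mm given, and the plate end read 110 mm against 113 mm. I therefore relied on feel for the final press.
- The force rise gave about 6 N, while the pad compression at the peak gave 7 to 8 N.

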